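# Eject the young cheeses from the gang mould and put them away in the ripening drawer

## Task

Push the cheeses that are still in the mould out with its spring ejectors, then stand every small cheese, those from the mould and those on the board, flat in a pocket of its own in the open drawer tray, broad face down. Once all of them are in, push the drawer fully home so that its catch holds it, and leave the jar standing on the board where it is.

Things in the scene. Friction and masses are not known exactly. Their poses are not given: they have to be found in the camera images.
- cabinet: low wooden ripening cabinet with one tray drawer, fixed, 220 mm wide, top 72 mm high, a 50 mm hygrometer fixed on it at the back; its open front faces the robot (-x of its own axes). Origin at table height under the middle of the tray when the drawer is fully out; x points into the cabinet, whose front edge is at x = +121 mm and back at +335 mm, y across
- drawer (a joint): how far the drawer is pushed in, m: 0 = fully out, 0.22 = home; it slides along the cabinet's x. Friction about 2 N; a sprung ball catch must be overcome in the last 13 mm (its top is about 6 mm short of home, some 6 N more) and then holds the drawer at 0.22. Starts at 0 to 0.02
- handle (a point): middle of the drawer's steel bar handle: 8 mm thick, 80 mm long across the drawer, 50 mm above the table, its axis 32 mm in front of the drawer's front panel. The panel is 12 mm thick, 216 mm wide, from 4 to 66 mm above the table
- mould: fixed white gang mould: 3 channels along x at y = +80, 0, -80 mm. Origin at table height under the middle of the centre channel; +x (away from the robot) is the way out. Channels: 57 mm wide, x -32 to +32 mm, floor 6 mm up, roof 46 to 51 mm up with a 16 mm slot that shows the cheese. Then an open steel landing, 6 mm high, x 32 to 112 mm, its end lip 6 mm higher
- ejector1 (a joint): spring ejector of the mould channel at y = +80 mm, m: 0 = at rest, 0.072 = fully pressed, moving to the mould's +x; 2.4 N rising to 8 N, springs back. Pressed fully it leaves its cheese on the landing, centre at about x = 68 mm. Push the rear face of its upright black tab (36 mm wide, 10 mm thick, 58 to 84 mm above the table), at x = -41 mm of the mould plus this value
- ejector2 (a joint): spring ejector of the mould channel at y = 0 mm, m: 0 = at rest, 0.072 = fully pressed, moving to the mould's +x; 2.4 N rising to 8 N, springs back. Pressed fully it leaves its cheese on the landing, centre at about x = 68 mm. Push the rear face of its upright black tab (36 mm wide, 10 mm thick, 58 to 84 mm above the table), at x = -41 mm of the mould plus this value
- ejector3 (a joint): spring ejector of the mould channel at y = -80 mm, m: 0 = at rest, 0.072 = fully pressed, moving to the mould's +x; 2.4 N rising to 8 N, springs back. Pressed fully it leaves its cheese on the landing, centre at about x = 68 mm. Push the rear face of its upright black tab (36 mm wide, 10 mm thick, 58 to 84 mm above the table), at x = -41 mm of the mould plus this value
- held1: small firm cheese (all alike): round, 54 mm across, 36 mm high, 85 g, side straight up to 26 mm, then a shoulder sloping in to the 40 mm top. Origin: centre of its broad flat underside, z out of the top. Starts broad face down inside the mould channel of ejector1, centre near the mould's x = 0, out of reach of fingers. May be absent
- held2: small firm cheese (all alike): round, 54 mm across, 36 mm high, 85 g, side straight up to 26 mm, then a shoulder sloping in to the 40 mm top. Origin: centre of its broad flat underside, z out of the top. Starts broad face down inside the mould channel of ejector2, centre near the mould's x = 0, out of reach of fingers. May be absent
- held3: small firm cheese (all alike): round, 54 mm across, 36 mm high, 85 g, side straight up to 26 mm, then a shoulder sloping in to the 40 mm top. Origin: centre of its broad flat underside, z out of the top. Starts broad face down inside the mould channel of ejector3, centre near the mould's x = 0, out of reach of fingers. May be absent
- loose1: small firm cheese (all alike): round, 54 mm across, 36 mm high, 85 g, side straight up to 26 mm, then a shoulder sloping in to the 40 mm top. Origin: centre of its broad flat underside, z out of the top. Starts broad face down on the spruce board (fixed, 300 x 200 mm, 10 mm thick). May be absent
- loose2: small firm cheese (all alike): round, 54 mm across, 36 mm high, 85 g, side straight up to 26 mm, then a shoulder sloping in to the 40 mm top. Origin: centre of its broad flat underside, z out of the top. Starts broad face down on the spruce board (fixed, 300 x 200 mm, 10 mm thick). May be absent
- loose3: small firm cheese (all alike): round, 54 mm across, 36 mm high, 85 g, side straight up to 26 mm, then a shoulder sloping in to the 40 mm top. Origin: centre of its broad flat underside, z out of the top. Starts broad face down on the spruce board (fixed, 300 x 200 mm, 10 mm thick). May be absent
- pocket1 (a point): centre of the floor of a pocket in the drawer's white tray: 60 mm square, 8 mm deep, floor 12 mm above the table. Six pockets, three along the drawer 66 mm apart and two across 84 mm apart (1 and 2 are deepest in the drawer, 5 and 6 next to its front panel); moves with the drawer
- pocket2 (a point): centre of the floor of a pocket in the drawer's white tray: 60 mm square, 8 mm deep, floor 12 mm above the table. Six pockets, three along the drawer 66 mm apart and two across 84 mm apart; moves with the drawer
- pocket3 (a point): centre of the floor of a pocket in the drawer's white tray: 60 mm square, 8 mm deep, floor 12 mm above the table. Six pockets, three along the drawer 66 mm apart and two across 84 mm apart; moves with the drawer
- pocket4 (a point): centre of the floor of a pocket in the drawer's white tray: 60 mm square, 8 mm deep, floor 12 mm above the table. Six pockets, three along the drawer 66 mm apart and two across 84 mm apart; moves with the drawer
- pocket5 (a point): centre of the floor of a pocket in the drawer's white tray: 60 mm square, 8 mm deep, floor 12 mm above the table. Six pockets, three along the drawer 66 mm apart and two across 84 mm apart; moves with the drawer
- pocket6 (a point): centre of the floor of a pocket in the drawer's white tray: 60 mm square, 8 mm deep, floor 12 mm above the table. Six pockets, three along the drawer 66 mm apart and two across 84 mm apart; moves with the drawer
- jar: bystander: small lidded jar on the board, 36 mm across, 55 mm high; origin under its centre

How it is judged (in metres and radians):
On the way, in this order (a step that is already met when the one before it is completed fails the run):
1. every cheese that was in the mould has been pushed out of its channel ((x of held1 in the frame of mould above 0.055 m or horizontal distance between held1 and mould above 0.16 m) and (x of held2 in the frame of mould above 0.055 m or horizontal distance between held2 and mould above 0.16 m) and (x of held3 in the frame of mould above 0.055 m or horizontal distance between held3 and mould above 0.16 m)), for 0.2 s.
2. every cheese is seated in a pocket, broad face down, with the drawer still open ((distance between held1 and pocket1 below 0.007 m or distance between held1 and pocket2 below 0.007 m or distance between held1 and pocket3 below 0.007 m or distance between held1 and pocket4 below 0.007 m or distance between held1 and pocket5 below 0.007 m or distance between held1 and pocket6 below 0.007 m) and angle between each of held1, held2, held3, loose1, loose2, loose3's own z axis and vertical below 0.1 rad and (distance between held2 and pocket1 below 0.007 m or distance between held2 and pocket2 below 0.007 m or distance between held2 and pocket3 below 0.007 m or distance between held2 and pocket4 below 0.007 m or distance between held2 and pocket5 below 0.007 m or distance between held2 and pocket6 below 0.007 m) and (distance between held3 and pocket1 below 0.007 m or distance between held3 and pocket2 below 0.007 m or distance between held3 and pocket3 below 0.007 m or distance between held3 and pocket4 below 0.007 m or distance between held3 and pocket5 below 0.007 m or distance between held3 and pocket6 below 0.007 m) and (distance between loose1 and pocket1 below 0.007 m or distance between loose1 and pocket2 below 0.007 m or distance between loose1 and pocket3 below 0.007 m or distance between loose1 and pocket4 below 0.007 m or distance between loose1 and pocket5 below 0.007 m or distance between loose1 and pocket6 below 0.007 m) and (distance between loose2 and pocket1 below 0.007 m or distance between loose2 and pocket2 below 0.007 m or distance between loose2 and pocket3 below 0.007 m or distance between loose2 and pocket4 below 0.007 m or distance between loose2 and pocket5 below 0.007 m or distance between loose2 and pocket6 below 0.007 m) and (distance between loose3 and pocket1 below 0.007 m or distance between loose3 and pocket2 below 0.007 m or distance between loose3 and pocket3 below 0.007 m or distance between loose3 and pocket4 below 0.007 m or distance between loose3 and pocket5 below 0.007 m or distance between loose3 and pocket6 below 0.007 m) and value of joint drawer below 0.07 m), for 0.2 s.
3. the drawer is home on its catch (value of joint drawer above 0.217 m), for 0.2 s.
At the end, for the whole second after the job is handed in: every cheese present lies within 7 mm of a pocket's floor centre, broad face down within 0.1 rad, and the drawer is home (within 3 mm) ((distance between held1 and pocket1 below 0.007 m or distance between held1 and pocket2 below 0.007 m or distance between held1 and pocket3 below 0.007 m or distance between held1 and pocket4 below 0.007 m or distance between held1 and pocket5 below 0.007 m or distance between held1 and pocket6 below 0.007 m) and angle between each of held1, held2, held3, loose1, loose2, loose3's own z axis and vertical below 0.1 rad and (distance between held2 and pocket1 below 0.007 m or distance between held2 and pocket2 below 0.007 m or distance between held2 and pocket3 below 0.007 m or distance between held2 and pocket4 below 0.007 m or distance between held2 and pocket5 below 0.007 m or distance between held2 and pocket6 below 0.007 m) and (distance between held3 and pocket1 below 0.007 m or distance between held3 and pocket2 below 0.007 m or distance between held3 and pocket3 below 0.007 m or distance between held3 and pocket4 below 0.007 m or distance between held3 and pocket5 below 0.007 m or distance between held3 and pocket6 below 0.007 m) and (distance between loose1 and pocket1 below 0.007 m or distance between loose1 and pocket2 below 0.007 m or distance between loose1 and pocket3 below 0.007 m or distance between loose1 and pocket4 below 0.007 m or distance between loose1 and pocket5 below 0.007 m or distance between loose1 and pocket6 below 0.007 m) and (distance between loose2 and pocket1 below 0.007 m or distance between loose2 and pocket2 below 0.007 m or distance between loose2 and pocket3 below 0.007 m or distance between loose2 and pocket4 below 0.007 m or distance between loose2 and pocket5 below 0.007 m or distance between loose2 and pocket6 below 0.007 m) and (distance between loose3 and pocket1 below 0.007 m or distance between loose3 and pocket2 below 0.007 m or distance between loose3 and pocket3 below 0.007 m or distance between loose3 and pocket4 below 0.007 m or distance between loose3 and pocket5 below 0.007 m or distance between loose3 and pocket6 below 0.007 m) and value of joint drawer above 0.217 m); the robot touches nothing.
It fails at once if the jar is pushed more than 5 cm from its place or knocked over (distance of jar from where it was at the start of the episode above 0.05 m or angle between jar's own z axis and vertical above 0.6 rad).
Of held1, held2, held3 only 2 to 3 are there at a start; the rules pass over those that are not, and their reading is None.
Of loose1, loose2, loose3 only 2 to 3 are there at a start; the rules pass over those that are not, and their reading is None.
At some moment in a run one of loose1, loose2, loose3 may be knocked a few centimetres aside while the robot is not near it.
Once in a run the grip may slacken for a moment while it holds something.
It also fails if it takes over 210 s, if anything falls off the work surface, if the arm or the gripper's body presses on something with over 40 N, if the wrist force passes 120 N, or if a joint passes its speed limit or range.

## Robot

A 6-joint arm with a two-finger parallel gripper is mounted at the origin on the work surface. World frame = base frame: x ahead of the robot, y to its left, z up, the work surface at z = 0. Lengths are in m, angles in degrees, forces in N, time in s.
With the tool pointing down it reaches from about 0.375 to 0.9 m from the base axis. Payload 3.1 kg.
Tool frame: the origin (TCP) lies at the very end of the fingers, on their centre line; the grasp point (between the pads) lies 19 mm behind it; z points along the fingers, y is the line along which they close (so a half turn about z gives the same grasp; the last joint's range is limited). The gripper opens to 87 mm and grips with 3 to 60 N. Pads are 19 mm wide; open, the fingers measure 117 mm over their backs; the gripper's body (75 mm by 190 mm) begins 51 mm behind the grasp point.
Start: joints at [-87.118, 30.224, 82.088, -0, 67.689, -10.227], TCP at [0.142, -0.609, 0.223] pointing down, gripper open.
Joint ranges: [-176.69, 176.69], [-43.24, 126.21], [12.49, 139.97], [-82, 262], [0, 151.66], [-163.58, 163.58]. Speed limits (degrees/s): [159.86, 159.86, 180, 180, 180, 180].

## Interface

Orientations are given as a 3x3 rotation matrix whose columns are the frame's x, y, z axes.
In Python, from rig import readout, viewer, ticket gives the robot as it stands.
- The arm moves only by the tool send_rows, never from a script. Its argument "moves" is a list of rows, each a list of 6 numbers: the shift along the tool's x, y, z in units of 250 mm (1.0 is 250 mm), then the turn, a rotation vector about the tool's x, y, z in units of 90 degrees (1.0 is 90 degrees). A call has 1 to 12 rows; each row is the pose to reach, as a shift and turn from the pose commanded when the call began, along the tool's axes at that moment; what a row does not reach only later rows make up. A row lasts 1/10 s, in which the tool goes at most 50 mm and 8.59 degrees, less where a joint would pass 70% of its speed; a pose out of reach is approached as far as the arm can. A call with a number of a shift or a turn outside -1 to 1 is refused whole. A call with a gripper value outside its range is refused whole. "grip" is the opening, from 0 (shut) to 1 (fully open), set as the call begins (left out, the last holds). The fingers move at their own pace and stop on an object; the grip force is fixed at half the most. Time passes only in rows, so rows that repeat a pose let the fingers close. It gives the time, the measured TCP pose, the force, the opening and the grip force at its end, in the units of the state.
- readout.read_state(): the state, without advancing time (a new reading comes with each control period).
- viewer.capture(name): name is "side" or "top"; returns (picture, depth): 480x640x3 uint8, red, green, blue; 480x640 float32, m along the optical axis (not along the pixel's ray), 0 where there is no reading.
- viewer.camera_info(name): a dict with "fx", "fy", "cx", "cy" (pixels), "distortion" ([k1, k2, p1, p2, k3] as OpenCV has them; the pictures are not rectified), "R" (3x3) and "t" (3): a world point X has camera coordinates R X + t. Camera axes: x right, y down, z forward; pixel columns grow to the right and rows downward; lengths in m; the calibration is good to about 2 mm. A picture is of the moment at which its call begins. camera_info takes no time and is no camera call.
- ticket.hand_in(): hands the job in; it is judged then, once.
The state is a dict: "time_s": time; "joint_positions": joint angles; "qvel": joint speeds; "tau": joint torques, N m; "position": TCP position; "tcp_rot": TCP orientation; "force": force on the tool from outside, world axes, zero at the start; "moment": the same for the moment, N m; "opening": opening from 0.0 (shut) to 1.0 (fully open); "grasp_force": force on a finger pad.
Only numpy, scipy, OpenCV 4.12 (cv2) and the standard library are available. Lean on these libraries where they do the work, as an engineer would, in place of code of your own. Each camera call takes 0.05 s, during which the arm holds its last target. There are 200 camera calls.

## Working session

There is one attempt and no reset: what is moved stays moved. The work goes in short steps, Python scripts to look and compute and a tool call to move; the robot and the scene stay as the last step left them, time stands still between calls to the robot, and variables do not carry over. Pictures are saved under pics/ and viewed, at most 14 in all, crops included, and the job is handed in when it is done.

Besides the shell and the picture viewer there is one more tool, called after ">>>" by a JSON object that holds its "op" and its "data". send_rows: Moves the arm, as the interface text tells. Shifts and turns lie within -1 to 1; 1 stands for 250 mm of shift or 90 degrees of turn. Its arguments: {"type":"object","properties":{"moves":{"type":"array"},"grip":{"type":"number"}},"required":["moves"]}

```bash
ls; mkdir -p pics; python3 - <<'E'
from rig import readout, viewer
import cv2,numpy as np
for n in("top","side"):
    p,d=viewer.capture(n); cv2.imwrite(f"pics/{n}0.png",p[:,:,::-1]); np.savez(f"{n}0.npz",p=p,d=d)
    i=viewer.camera_info(n); print(n,i)
print(readout.read_state())
E
```

```text
pics
top {'fx': 471.2233409721758, 'fy': 471.2233409721758, 'cx': 328.85236881405785, 'cy': 235.46905953875677, 'distortion': array([-0.02936481,  0.        ,  0.        ,  0.        ,  0.        ]), 'R': array([[-0.02637322, -0.99900403, -0.03599163],
       [-0.99423619,  0.02995609, -0.10294189],
       [ 0.10391753,  0.03306927, -0.994036  ]]), 't': array([0.05211865, 0.54750923, 0.99995591])}
side {'fx': 447.8564929857572, 'fy': 447.8564929857572, 'cx': 310.7766016904552, 'cy': 245.28672191479296, 'distortion': array([-0.02293947,  0.        ,  0.        ,  0.        ,  0.        ]), 'R': array([[ 0.98896145, -0.14814679,  0.00278979],
       [-0.09625211, -0.65662265, -0.74805229],
       [ 0.11265338,  0.73952635, -0.66363393]]), 't': array([-0.55040128,  0.09772062,  0.97060417])}
{'time_s': 0.1, 'joint_positions': array([-8.71205105e+01,  3.02737506e+01,  8.21478621e+01, -1.50774541e-03,
        6.76884542e+01, -1.02265417e+01]), 'qvel': array([ 0.02054518, -0.09601411, -0.13685963,  0.06336949,  0.02488151,
        0.01883219]), 'tau': array([-1.48937743e-04, -4.40984166e+01, -1.77150893e+01,  6.34233607e-02,
        5.33884973e-02, -5.77131959e-05]), 'position': array([ 0.14171763, -0.60805974,  0.22167485]), 'tcp_rot': array([[ 9.73949852e-01,  2.26763471e-01, -1.20817940e-04],
       [ 2.26763281e-01, -9.73948016e-01,  1.91738024e-03],
       [ 3.17121406e-04, -1.89482928e-03, -9.99998155e-01]]), 'force': array([-0.0144922 ,  0.6513047 ,  0.44953477]), 'moment': array([ 0.02991123, -0.02489858,  0.02540619]), 'grasp_force': 0.0, 'opening': 1.005337079274506}
```

View pics/top0.png

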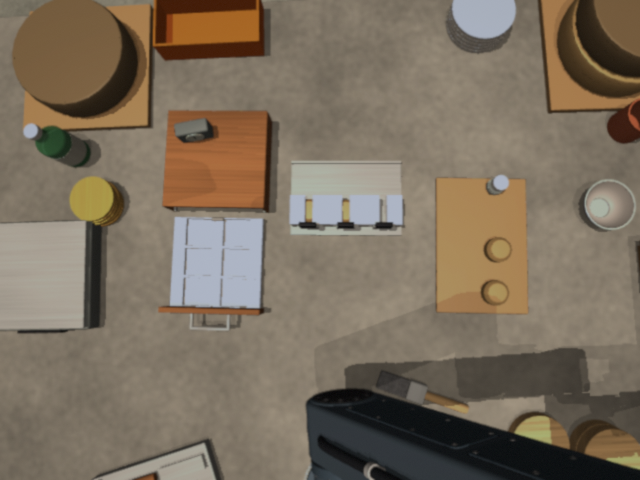

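View pics/side0.png

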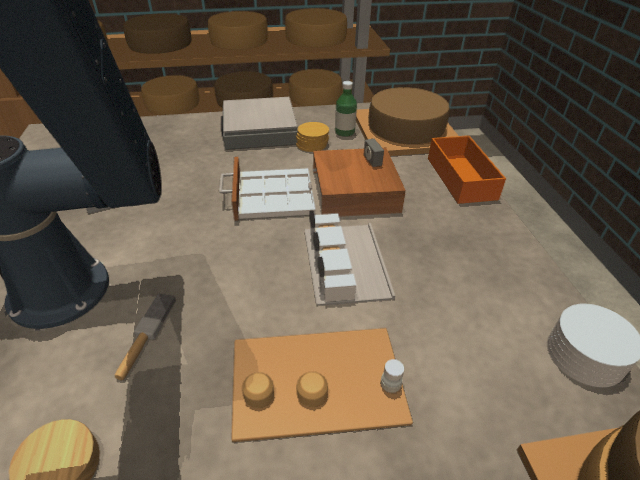

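Top view: cabinet at about (218,160) with its drawer open below it (tray 172–265, 217–307, handle at (212,322)). The mould is at (346,210), with cheese showing in the slots at (308,210) and (346,210) but not at 384. Loose cheeses sit at (498,249) and (495,292), and the jar is at (499,184). The side view agrees: cheeses at (258,389) and (312,388), jar at (393,375).

```bash
cat > h.py <<'E'
import cv2,numpy as np
from rig import readout,viewer
def cap(n):
    return viewer.capture(n)
def ray(n,uv):
    i=viewer.camera_info(n);K=np.array([[i['fx'],0,i['cx']],[0,i['fy'],i['cy']],[0,0,1]])
    u=cv2.undistortPoints(np.array(uv,float).reshape(-1,1,2),K,i['distortion']).reshape(-1,2)
    R=np.array(i['R']);d=np.c_[u,np.ones(len(u))]@R
    return -R.T@np.array(i['t']),d
def plane(n,uv,z):
    c,d=ray(n,uv); return c+d*((z-c[2])/d[:,2])[:,None]
def tri(a,b):
    c1,d1=ray('top',[a]);c2,d2=ray('side',[b]);d1=d1[0];d2=d2[0]
    s=np.linalg.lstsq(np.c_[d1,-d2],c2-c1,rcond=None)[0]
    p,q=c1+s[0]*d1,c2+s[1]*d2
    return (p+q)/2,np.linalg.norm(p-q)
def comps(m,amin,roi):
    x0,y0,x1,y1=roi;mm=np.zeros(m.shape,np.uint8);mm[y0:y1,x0:x1]=m[y0:y1,x0:x1]
    n,l,s,c=cv2.connectedComponentsWithStats(mm)
    return [(c[k].round(1),s[k]) for k in range(1,n) if s[k][4]>=amin]
E
python3 - <<'E'
from h import *
t=np.load('top0.npz');s=np.load('side0.npz')
hs=cv2.cvtColor(t['p'],cv2.COLOR_RGB2HSV);g=hs[:,:,2]
print('tabs',comps((g<45),20,(285,185,410,240)))
ch=(hs[:,:,0]<28)&(hs[:,:,1]>90)
print('slots',comps(ch&(g>90),15,(285,190,410,235)))
for uv in[(498,249),(495,292),(470,250),(308,210)]:print(uv,hs[uv[1],uv[0]])
h2=cv2.cvtColor(s['p'],cv2.COLOR_RGB2HSV)
for uv in[(258,389),(312,388),(285,389)]:print(uv,h2[uv[1],uv[0]])
a=cv2.resize(t['p'][100:335,150:410],None,fx=2.9,fy=2.5,interpolation=cv2.INTER_CUBIC)
b=cv2.resize(t['p'][170:320,430:535],None,fx=4,fy=4,interpolation=cv2.INTER_CUBIC)
cv2.imwrite('pics/a.png',a[:,:,::-1]);cv2.imwrite('pics/b.png',b[:,:,::-1])
# corners at known depth check
d=t['d']
def w(u,v):
    c,r=ray('top',[(u,v)]);i=viewer.camera_info('top');R=np.array(i['R']);z=(R@r[0])[2];return (c+r[0]*d[v,u]/z).round(4)
for uv in[(498,249),(495,292),(220,160),(205,230),(205,262),(460,250),(345,170),(330,215),(499,184)]:print(uv,w(*uv))
E
```

```text
tabs [(array([308., 225.]), array([301, 223,  15,   5,  73], dtype=int32)), (array([345.5, 225. ]), array([339, 223,  14,   5,  70], dtype=int32)), (array([383.6, 225.1]), array([376, 223,  16,   5,  75], dtype=int32))]
slots [(array([308.2, 210.3]), array([306, 200,   6,  22, 102], dtype=int32)), (array([345.2, 210.5]), array([343, 200,   6,  22, 112], dtype=int32))]
(498, 249) [ 21 118 171]
(495, 292) [ 21 115 171]
(470, 250) [ 18 120 170]
(308, 210) [ 25  98 172]
(258, 389) [ 19 127 199]
(312, 388) [ 19 129 200]
(285, 389) [ 16 140 198]
(498, 249) [ 0.5073 -0.3223  0.0459]
(495, 292) [ 0.4169 -0.311   0.0439]
(220, 160) [0.7145 0.2651 0.0722]
(205, 230) [0.5718 0.3168 0.0078]
(205, 262) [0.4994 0.3157 0.0114]
(460, 250) [ 0.5101 -0.2512  0.0074]
(345, 170) [ 0.6989 -0.0031  0.0067]
(330, 215) [0.5908 0.0323 0.0492]
(499, 184) [ 0.6444 -0.3286  0.0602]
```

View pics/a.png

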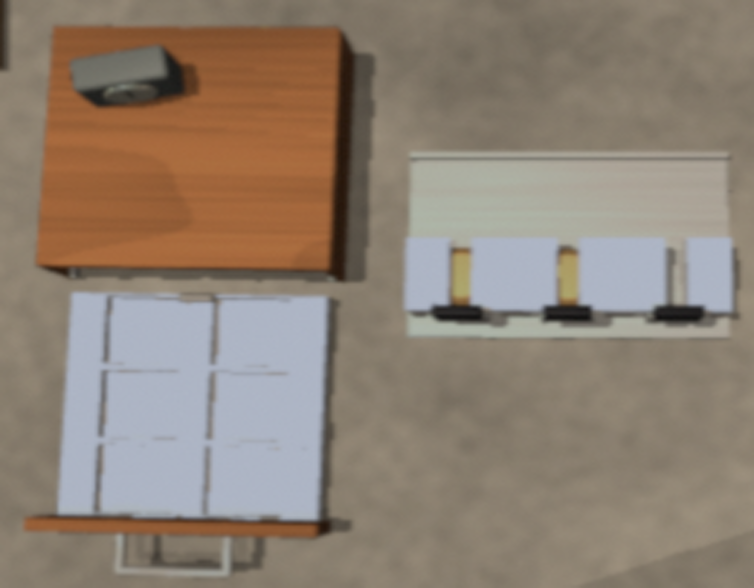

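View pics/b.png

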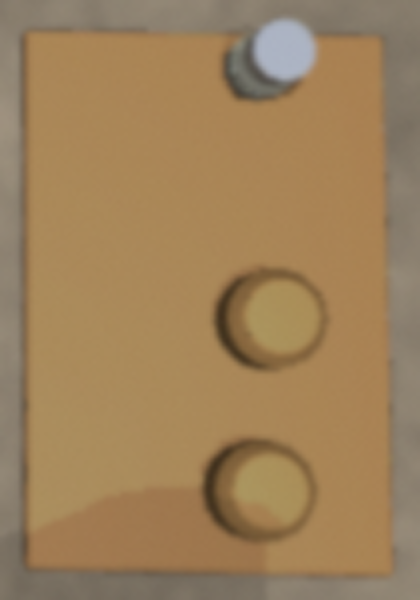

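Crop a: the third slot (crop ~676,270) is empty, so held3 is absent and held1 and held2 are present. Crop b: the two cheese tops centre at full-image (500.8,250.0) and (498.0,292.5), and the jar lid at (501,182). That makes four cheeses.

```bash
python3 - <<'E'
from h import *
A=lambda l:[(150+x/2.9,100+y/2.5) for x,y in l]
r=lambda a:np.round(a,4)
ang=lambda p,q:np.degrees(np.arctan2(*(q-p)[[1,0]])).round(2)
tabs=plane('top',[(308,225),(345.5,225),(383.6,225.1)],.084);print('tabs',r(tabs),ang(tabs[2],tabs[0]))
lip=plane('top',A([(410,154),(730,154)]),.012);print('lip',r(lip),ang(lip[1],lip[0]))
cab=plane('top',A([(53,27),(338,28),(37,265),(330,270)]),.072);print('cab FL..',r(cab),ang(cab[1],cab[0]),ang(cab[3],cab[2]),ang(cab[2],cab[0]),ang(cab[3],cab[1]))
pan=plane('top',A([(25,530),(318,537)]),.066);print('panel front top',r(pan),ang(pan[1],pan[0]))
h=plane('top',A([(116,574),(230,574)]),.05);print('handle',r(h))
div=plane('top',A([(213,297),(211,370),(208,440),(206,512)]),.02);print('div',r(div),ang(div[3],div[0]))
row=plane('top',A([(100,370),(290,373),(97,440),(290,443)]),.02);print('row',r(row))
tr=plane('top',A([(70,293),(331,297),(58,515),(321,521)]),.02);print('tray corners',r(tr))
print('cheese',r(plane('top',[(500.8,250),(498,292.5)],.046)))
print(tri((500.8,250),(312,382)),tri((498,292.5),(258,382)))
E
```

```text
tabs [[ 5.662e-01  7.750e-02  8.400e-02]
 [ 5.638e-01 -2.000e-04  8.400e-02]
 [ 5.611e-01 -7.880e-02  8.400e-02]] 88.15
lip [[ 0.7214  0.1177  0.012 ]
 [ 0.7125 -0.131   0.012 ]] 87.96
cab FL.. [[0.8295 0.38   0.072 ]
 [0.8191 0.1631 0.072 ]
 [0.6184 0.3894 0.072 ]
 [0.6069 0.1715 0.072 ]] 87.25 86.97 -2.55 -2.24
panel front top [[0.3936 0.3985 0.066 ]
 [0.3832 0.184  0.066 ]] 87.2
handle [[0.3543 0.3366 0.05  ]
 [0.3526 0.252  0.05  ]]
div [[0.5942 0.2714 0.02  ]
 [0.5289 0.2731 0.02  ]
 [0.467  0.2757 0.02  ]
 [0.404  0.2775 0.02  ]] -1.83
row [[0.5314 0.3595 0.02  ]
 [0.5245 0.2122 0.02  ]
 [0.4692 0.3615 0.02  ]
 [0.4627 0.2128 0.02  ]]
tray corners [[0.6014 0.3835 0.02  ]
 [0.5913 0.1799 0.02  ]
 [0.404  0.3915 0.02  ]
 [0.3942 0.19   0.02  ]]
cheese [[ 0.505  -0.328   0.046 ]
 [ 0.4157 -0.3166  0.046 ]]
(array([ 0.50719879, -0.32860013,  0.04460996]), np.float64(0.004163338728806016)) (array([ 0.41740158, -0.31642647,  0.04643972]), np.float64(0.0033261643490573754))
```

>>> {"op": "send_rows", "data": {"moves": [[0.9,-0.694,0,0,0,0.168],[0.9,-0.694,0,0,0,0.168],[0.9,-0.694,0,0,0,0.168],[0.9,-0.694,0,0,0,0.168],[0.9,-0.694,0,0,0,0.168],[0.9,-0.694,0,0,0,0.168],[0.9,-0.694,0,0,0,0.168],[0.9,-0.694,0,0,0,0.168]], "grip": 0}}

```text
time_s: 0.9
position: [0.3219, -0.3882, 0.2225]
tcp_rot: [[0.999, -0.033, -0.0], [-0.033, -0.999, -0.0], [-0.0, 0.0, -1.0]]
force: [-0.1, 0.6, -0.1]
opening: 0.351
grasp_force: 0.0
```

>>> {"op": "send_rows", "data": {"moves": [[0.409,-0.946,0,0,0,0],[0.409,-0.946,0,0,0,0],[0.409,-0.946,0,0,0,0],[0.409,-0.946,0,0,0,0],[0.409,-0.946,0,0,0,0],[0.409,-0.946,0,0,0,0]]}}

```text
time_s: 1.5
position: [0.4329, -0.1529, 0.2225]
tcp_rot: [[1.0, -0.031, -0.0], [-0.031, -1.0, 0.001], [-0.0, -0.001, -1.0]]
force: [-0.3, 0.2, -0.5]
opening: 0.004
grasp_force: 0.0
```

>>> {"op": "send_rows", "data": {"moves": [[0.381,-0.946,0,0,0,0],[0.381,-0.946,0,0,0,0],[0.381,-0.946,0,0,0,0],[0.381,-0.946,0,0,0,0],[0.381,-0.946,0,0,0,0],[0.381,-0.946,0,0,0,0],[0.381,-0.946,0,0,0,0]]}}

```text
time_s: 2.2
position: [0.5364, 0.0765, 0.2221]
tcp_rot: [[0.999, -0.034, -0.0], [-0.034, -0.999, -0.001], [-0.0, 0.001, -1.0]]
force: [-0.5, -1.2, -0.2]
opening: 0.005
grasp_force: 0.0
```

>>> {"op": "send_rows", "data": {"moves": [[0,0,0.3,0,0,0],[0,0,0.5,0,0,0],[0,0,0.632,0,0,0],[0,0,0.632,0,0,0],[0,0,0.632,0,0,0],[0,0,0.632,0,0,0]]}}

```text
time_s: 2.8
position: [0.5373, 0.0758, 0.0665]
tcp_rot: [[0.999, -0.037, 0.004], [-0.037, -0.999, -0.0], [0.004, 0.0, -1.0]]
force: [0.3, 0.6, 0.7]
opening: 0.005
grasp_force: 0.0
```

>>> {"op": "send_rows", "data": {"moves": [[0.03,0,0,0,0,0],[0.06,0,0,0,0,0],[0.09,0,0,0,0,0],[0.12,0,0,0,0,0],[0.15,0,0,0,0,0],[0.18,0,0,0,0,0],[0.21,0,0,0,0,0],[0.24,0,0,0,0,0],[0.27,0,0,0,0,0],[0.3,0,0,0,0,0],[0.32,0,0,0,0,0],[0.32,0,0,0,0,0]]}}

```text
time_s: 4.0
position: [0.6138, 0.0746, 0.0641]
tcp_rot: [[0.999, -0.035, -0.005], [-0.035, -0.999, 0.0], [-0.005, -0.0, -1.0]]
force: [-7.4, -0.3, 4.9]
opening: 0.003
grasp_force: 3.6
```

>>> {"op": "send_rows", "data": {"moves": [[0.02,0,0,0,0,0],[0.04,0,0,0,0,0],[0.05,0,0,0,0,0],[0.05,0,0,0,0,0]]}}

```text
time_s: 4.4
position: [0.6251, 0.0743, 0.064]
tcp_rot: [[0.999, -0.035, -0.008], [-0.035, -0.999, 0.0], [-0.008, -0.0, -1.0]]
force: [-7.6, 1.5, 5.8]
opening: 0.008
grasp_force: 4.1
```

>>> {"op": "send_rows", "data": {"moves": [[0.012,0,0,0,0,0],[0.024,0,0,0,0,0],[0.036,0,0,0,0,0],[0.036,0,0,0,0,0]]}}

```text
time_s: 4.8
position: [0.6256, 0.0743, 0.0635]
tcp_rot: [[0.999, -0.034, -0.026], [-0.034, -0.999, 0.001], [-0.026, 0.0, -1.0]]
force: [-21.7, -1.2, 15.4]
opening: 0.007
grasp_force: 10.6
```

>>> {"op": "send_rows", "data": {"moves": [[-0.1,0,0,0,0,0],[-0.2,0,0,0,0,0],[-0.3,0,0,0,0,0],[-0.4,0,0,0,0,0],[-0.4,0,0,0,0,0],[-0.4,0.1,0,0,0,0],[-0.4,0.2,0,0,0,0],[-0.4,0.304,0,0,0,0],[-0.4,0.304,0,0,0,0],[-0.4,0.304,0,0,0,0],[-0.4,0.304,0,0,0,0]]}}

```text
time_s: 5.9
position: [0.5356, 0.0015, 0.0646]
tcp_rot: [[0.999, -0.035, 0.002], [-0.035, -0.999, -0.0], [0.002, -0.0, -1.0]]
force: [0.2, 0.7, 0.0]
opening: 0.002
grasp_force: 0.0
```

>>> {"op": "send_rows", "data": {"moves": [[0.03,0,0,0,0,0],[0.06,0,0,0,0,0],[0.09,0,0,0,0,0],[0.12,0,0,0,0,0],[0.15,0,0,0,0,0],[0.18,0,0,0,0,0],[0.21,0,0,0,0,0],[0.24,0,0,0,0,0],[0.27,0,0,0,0,0],[0.3,0,0,0,0,0],[0.33,0,0,0,0,0],[0.33,0,0,0,0,0]]}}

```text
time_s: 7.1
position: [0.6152, -0.0011, 0.0642]
tcp_rot: [[0.999, -0.035, -0.005], [-0.035, -0.999, 0.001], [-0.005, -0.001, -1.0]]
force: [-8.4, 0.9, 6.1]
opening: 0.005
grasp_force: 3.7
```

>>> {"op": "send_rows", "data": {"moves": [[0.015,0,0,0,0,0],[0.03,0,0,0,0,0],[0.045,0,0,0,0,0],[0.055,0,0,0,0,0],[0.06,0,0,0,0,0],[0.06,0,0,0,0,0]]}}

```text
time_s: 7.7
position: [0.623, -0.0013, 0.0638]
tcp_rot: [[0.999, -0.034, -0.02], [-0.034, -0.999, 0.002], [-0.02, -0.001, -1.0]]
force: [-17.5, -0.3, 12.9]
opening: 0.004
grasp_force: 8.7
```

>>> {"op": "send_rows", "data": {"moves": [[-0.1,0,0,0,0,0],[-0.2,0,0,0,0,0],[-0.3,0,0,0,0,0],[-0.4,0,0,0,0,0],[-0.5,0,0,0,0,0],[-0.5,0,-0.2,0,0,0],[-0.5,0,-0.4,0,0,0],[-0.5,0,-0.6,0,0,0],[-0.5,0.2,-0.6,0,0,0],[-0.5,0.5,-0.6,0,0,0],[-0.5,0.5,-0.6,0,0,0],[-0.5,0.5,-0.6,0,0,0]], "grip": 0}}

```text
time_s: 8.9
position: [0.505, -0.1273, 0.2154]
tcp_rot: [[0.999, -0.04, 0.006], [-0.04, -0.999, -0.004], [0.006, 0.003, -1.0]]
force: [-0.6, 0.1, 0.4]
opening: 0.008
grasp_force: 0.0
```

```bash
python3 - <<'E'
from h import *
for n in("top","side"):
    p,d=viewer.capture(n); np.savez(f"{n}1.npz",p=p,d=d)
    cv2.imwrite(f'pics/{n}1.png',p[:,:,::-1])
E
```

```text
(no output)
```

View pics/top1.png

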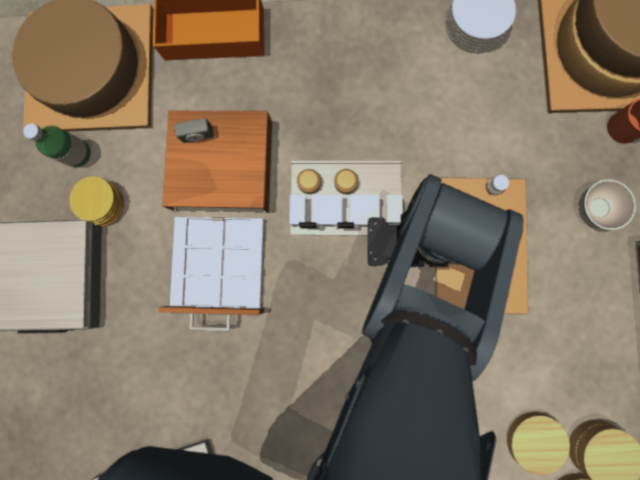

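Both ejected cheeses are on the landing, at about (308,180) and (346,180). The arm blocks part of the board. Next I measure them, using both views.

```bash
python3 - <<'E'
from h import *
for n,roi in(('top',(292,164,400,198)),('side',(310,220,392,300))):
    p=np.load(n+'1.npz')['p'];hs=cv2.cvtColor(p,cv2.COLOR_RGB2HSV)
    m=((hs[:,:,0]<30)&(hs[:,:,1]>75)).astype(np.uint8)
    c=comps(m,60,roi);print(n,c)
    if n=='top':
        for q,s in c:print(plane(n,[q],.026).round(4))
a=cv2.resize(np.load('side1.npz')['p'][150:310,215:415],None,fx=4,fy=3.75,interpolation=cv2.INTER_CUBIC);cv2.imwrite('pics/c.png',a[:,:,::-1])
E
```

```text
top [(array([308.8, 180.8]), array([297, 169,  24,  25, 453], dtype=int32)), (array([345.8, 180.9]), array([335, 169,  23,  25, 455], dtype=int32))]
[[0.6725 0.0781 0.026 ]]
[[ 0.6695 -0.004   0.026 ]]
side [(array([357.7, 243.5]), array([344, 220,  29,  47, 905], dtype=int32))]
```

View pics/c.png

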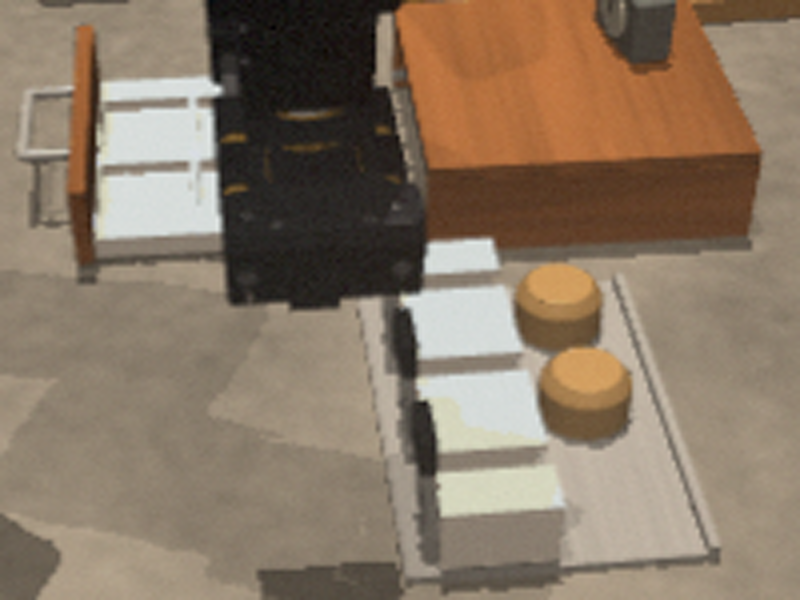

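>>> {"op": "send_rows", "data": {"moves": [[0.3,-0.4,0,0,0,0],[0.639,-0.837,0,0,0,0],[0.639,-0.837,0,0,0,0],[0.639,-0.837,0,0,0,0],[0.639,-0.837,0,0,0,0],[0.639,-0.837,0,0,0,0],[0.639,-0.837,0.1,0,0,0],[0.639,-0.837,0.2,0,0,0],[0.639,-0.837,0.3,0,0,0],[0.639,-0.837,0.4,0,0,0],[0.639,-0.837,0.4,0,0,0]], "grip": 0.75}}

```text
time_s: 10.1
position: [0.6658, 0.0817, 0.1104]
tcp_rot: [[0.999, -0.034, -0.009], [-0.034, -0.999, 0.0], [-0.009, -0.0, -1.0]]
force: [-1.3, 0.6, -1.1]
opening: 0.744
grasp_force: 0.0
```

>>> {"op": "send_rows", "data": {"moves": [[0.024,0.02,0,0,0,0],[0.024,0.02,0.1,0,0,0],[0.024,0.02,0.18,0,0,0],[0.024,0.02,0.2,0,0,0],[0.024,0.02,0.2,0,0,0]]}}

```text
time_s: 10.6
position: [0.676, 0.0753, 0.0652]
tcp_rot: [[0.999, -0.035, 0.001], [-0.035, -0.999, -0.0], [0.001, 0.0, -1.0]]
force: [-0.2, 0.1, 0.5]
opening: 0.748
grasp_force: 0.0
```

>>> {"op": "send_rows", "data": {"moves": [[-0.014,-0.005,0.06,0,0,0],[-0.014,-0.005,0.12,0,0,0],[-0.014,-0.005,0.17,0,0,0],[-0.014,-0.005,0.195,0,0,0],[-0.014,-0.005,0.195,0,0,0],[-0.014,-0.005,0.195,0,0,0]]}}

```text
time_s: 11.2
position: [0.6722, 0.0768, 0.0159]
tcp_rot: [[0.999, -0.035, 0.0], [-0.035, -0.999, -0.0], [0.0, 0.0, -1.0]]
force: [-0.2, 0.8, -0.1]
opening: 0.752
grasp_force: 0.0
```

>>> {"op": "send_rows", "data": {"moves": [[0,0,0,0,0,0],[0,0,0,0,0,0],[0,0,0,0,0,0],[0,0,0,0,0,0],[0,0,0,0,0,0],[0,0,0,0,0,0]], "grip": 0.5}}

```text
time_s: 11.8
position: [0.6723, 0.0769, 0.0164]
tcp_rot: [[0.999, -0.035, 0.001], [-0.035, -0.999, 0.0], [0.001, -0.0, -1.0]]
force: [0.2, 0.5, 3.8]
opening: 0.607
grasp_force: 30.0
```

>>> {"op": "send_rows", "data": {"moves": [[0,0,-0.1,0,0,0],[0,0,-0.25,0,0,0],[0,0,-0.4,0,0,0],[0,0,-0.55,0,0,0],[-0.1,-0.2,-0.55,0,0,0],[-0.2,-0.4,-0.55,0,0,0],[-0.3,-0.6,-0.55,0,0,0],[-0.4,-0.8,-0.55,0,0,0],[-0.46,-0.98,-0.55,0,0,0],[-0.46,-0.98,-0.55,0,0,0],[-0.46,-0.98,-0.55,0,0,0],[-0.46,-0.98,-0.55,0,0,0]]}}

```text
time_s: 13.0
position: [0.565, 0.3256, 0.1527]
tcp_rot: [[0.999, -0.034, -0.001], [-0.034, -0.999, -0.001], [-0.001, 0.001, -1.0]]
force: [0.1, -0.6, -0.9]
opening: 0.605
grasp_force: 30.0
```

```bash
python3 - <<'E'
from h import *
s=readout.read_state();print(s['position'],s['opening'],s['grasp_force'],s['tcp_rot'][1][0])
p,d=viewer.capture('side');np.savez('side2.npz',p=p,d=d)
a=cv2.resize(p[130:270,200:380],None,fx=4.2,fy=4.2,interpolation=cv2.INTER_CUBIC);cv2.imwrite('pics/d.png',a[:,:,::-1])
E
```

```text
[0.56499946 0.32556266 0.15270765] 0.6046763256630728 29.99146303112866 -0.03362573542920434
```

View pics/d.png

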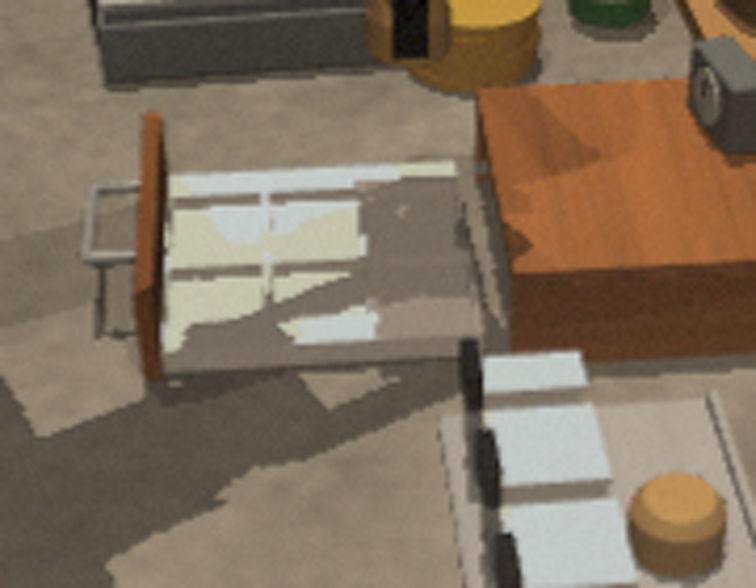

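```bash
python3 - <<'E'
from h import *
C=lambda l:[(200+x/4.2,130+y/4.2) for x,y in l]
print(plane('side',C([(265,195),(267,290),(362,232),(378,320),(240,268),(340,195),(458,165),(486,340)]),.02).round(4))
print('cheese held',plane('side',C([(409,25)]),.1527).round(4))
E
```

```text
[[0.4725 0.3551 0.02  ]
 [0.4662 0.2451 0.02  ]
 [0.5327 0.3013 0.02  ]
 [0.5322 0.2033 0.02  ]
 [0.4507 0.2718 0.02  ]
 [0.5228 0.3478 0.02  ]
 [0.6074 0.3738 0.02  ]
 [0.5953 0.1734 0.02  ]]
cheese held [[0.5698 0.3296 0.1527]]
```

>>> {"op": "send_rows", "data": {"moves": [[0.006,0,0.12,0,0,0],[0.006,0,0.24,0,0,0],[0.006,0,0.36,0,0,0],[0.006,0,0.47,0,0,0],[0.006,0,0.47,0,0,0],[0.006,0,0.47,0,0,0],[0.006,0,0.47,0,0,0]]}}

```text
time_s: 13.75
position: [0.5686, 0.3252, 0.0374]
tcp_rot: [[0.999, -0.036, 0.003], [-0.036, -0.999, 0.001], [0.003, -0.001, -1.0]]
force: [0.0, 1.3, -1.5]
opening: 0.601
grasp_force: 30.0
```

>>> {"op": "send_rows", "data": {"moves": [[0,0,0.015,0,0,0],[0,0,0.03,0,0,0],[0,0,0.04,0,0,0],[0,0,0.046,0,0,0],[0,0,0.05,0,0,0],[0,0,0.05,0,0,0]]}}

```text
time_s: 14.35
position: [0.5669, 0.3257, 0.0231]
tcp_rot: [[0.999, -0.035, -0.0], [-0.035, -0.999, -0.0], [-0.0, 0.0, -1.0]]
force: [0.2, 0.0, -0.5]
opening: 0.602
grasp_force: 30.0
```

>>> {"op": "send_rows", "data": {"moves": [[0,0,0.004,0,0,0],[0,0,0.004,0,0,0],[0,0,0.004,0,0,0],[0,0,0.004,0,0,0]], "grip": 0.73}}

```text
time_s: 14.75
position: [0.5672, 0.3257, 0.0225]
tcp_rot: [[0.999, -0.035, 0.0], [-0.035, -0.999, 0.0], [0.0, -0.0, -1.0]]
force: [0.3, 0.3, 0.7]
opening: 0.726
grasp_force: 0.0
```

>>> {"op": "send_rows", "data": {"moves": [[0,0,-0.05,0,0,0],[0,0,-0.15,0,0,0],[0,0,-0.35,0,0,0],[0,0,-0.55,0,0,0],[0.1,0.3,-0.55,0,0,0],[0.2,0.6,-0.55,0,0,0],[0.3,0.9,-0.55,0,0,0],[0.38,1,-0.55,0,0,0],[0.38,1,-0.55,0,0,0],[0.38,1,-0.55,0,0,0],[0.38,1,-0.55,0,0,0]]}}

```text
time_s: 15.85
position: [0.6546, 0.0695, 0.1607]
tcp_rot: [[0.999, -0.04, 0.002], [-0.04, -0.999, -0.0], [0.002, 0.0, -1.0]]
force: [-0.3, 0.0, 0.2]
opening: 0.729
grasp_force: 0.0
```

>>> {"op": "send_rows", "data": {"moves": [[0.07,0.15,0,0,0,0],[0.07,0.292,0,0,0,0],[0.07,0.292,0,0,0,0],[0.07,0.292,0.1,0,0,0],[0.07,0.292,0.2,0,0,0],[0.07,0.292,0.3,0,0,0],[0.07,0.292,0.35,0,0,0],[0.07,0.292,0.35,0,0,0],[0.07,0.292,0.35,0,0,0],[0.07,0.292,0.35,0,0,0]]}}

```text
time_s: 16.85
position: [0.6692, -0.0006, 0.0739]
tcp_rot: [[0.999, -0.035, 0.003], [-0.035, -0.999, -0.0], [0.003, 0.0, -1.0]]
force: [0.2, -0.1, 0.1]
opening: 0.726
grasp_force: 0.0
```

>>> {"op": "send_rows", "data": {"moves": [[0,0.014,0.05,0,0,0],[0,0.014,0.1,0,0,0],[0,0.014,0.15,0,0,0],[0,0.014,0.2,0,0,0],[0,0.014,0.23,0,0,0],[0,0.014,0.23,0,0,0],[0,0.014,0.23,0,0,0]]}}

```text
time_s: 17.55
position: [0.668, -0.0046, 0.0144]
tcp_rot: [[0.999, -0.035, -0.0], [-0.035, -0.999, 0.0], [-0.0, -0.0, -1.0]]
force: [0.7, 0.1, 0.5]
opening: 0.728
grasp_force: 0.0
```

>>> {"op": "send_rows", "data": {"moves": [[0,0,0,0,0,0],[0,0,0,0,0,0],[0,0,0,0,0,0],[0,0,0,0,0,0],[0,0,0,0,0,0]], "grip": 0.5}}

```text
time_s: 18.05
position: [0.6686, -0.0046, 0.0155]
tcp_rot: [[0.999, -0.035, 0.001], [-0.035, -0.999, -0.0], [0.001, 0.0, -1.0]]
force: [0.7, -0.2, 3.4]
opening: 0.606
grasp_force: 30.0
```

>>> {"op": "send_rows", "data": {"moves": [[0,0,-0.1,0,0,0],[0,0,-0.25,0,0,0],[0,0,-0.4,0,0,0],[0,0,-0.55,0,0,0],[-0.1,-0.2,-0.55,0,0,0],[-0.2,-0.4,-0.55,0,0,0],[-0.3,-0.6,-0.55,0,0,0],[-0.4,-0.8,-0.55,0,0,0],[-0.459,-0.973,-0.55,0,0,0],[-0.459,-0.973,-0.55,0,0,0],[-0.459,-0.973,-0.55,0,0,0],[-0.459,-0.973,-0.55,0,0,0]]}}

```text
time_s: 19.25
position: [0.5616, 0.2426, 0.1521]
tcp_rot: [[0.999, -0.034, -0.0], [-0.034, -0.999, -0.001], [-0.0, 0.001, -1.0]]
force: [-0.2, 0.8, -1.5]
opening: 0.606
grasp_force: 30.0
```

```bash
python3 - <<'E'
from h import *
s=readout.read_state();print(s['position'],s['opening'])
p,d=viewer.capture('side');np.savez('side3.npz',p=p,d=d)
a=cv2.resize(p[130:270,200:380],None,fx=4.2,fy=4.2,interpolation=cv2.INTER_CUBIC)
q,d=viewer.capture('top');np.savez('top3.npz',p=q,d=d)
cv2.imwrite('pics/e.png',a[:,:,::-1])
E
```

```text
[0.56161954 0.24260808 0.15212856] 0.6063778053330262
```

View pics/e.png

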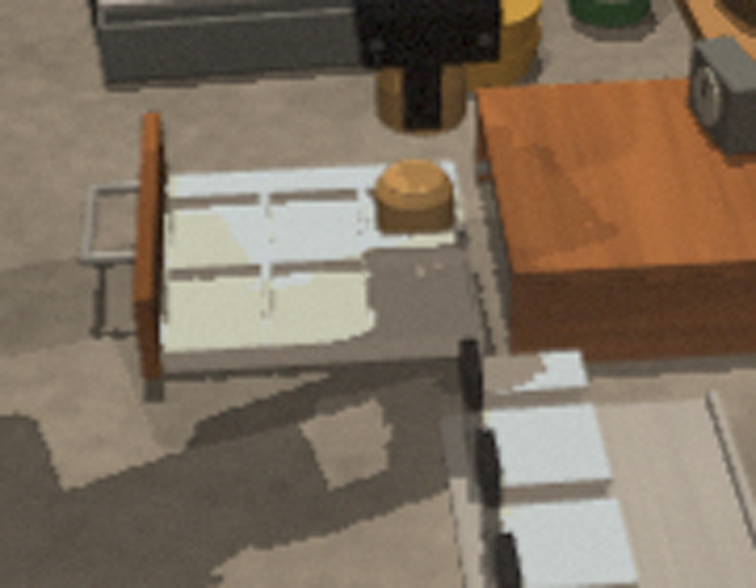

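The first cheese sits flat in its back-left pocket, at crop (414,200). The held one is centred in the fingers at (421,100).

>>> {"op": "send_rows", "data": {"moves": [[0.002,0,0.12,0,0,0],[0.002,0,0.24,0,0,0],[0.002,0,0.36,0,0,0],[0.002,0,0.45,0,0,0],[0.002,0,0.45,0,0,0],[0.002,0,0.45,0,0,0],[0.002,0,0.45,0,0,0]]}}

```text
time_s: 20.05
position: [0.5639, 0.2421, 0.0412]
tcp_rot: [[0.999, -0.036, 0.003], [-0.036, -0.999, 0.001], [0.003, -0.001, -1.0]]
force: [-1.2, -0.1, -0.1]
opening: 0.599
grasp_force: 30.0
```

>>> {"op": "send_rows", "data": {"moves": [[0,0,0.02,0,0,0],[0,0,0.035,0,0,0],[0,0,0.05,0,0,0],[0,0,0.06,0,0,0],[0,0,0.068,0,0,0],[0,0,0.068,0,0,0],[0,0,0.068,0,0,0]]}}

```text
time_s: 20.75
position: [0.5624, 0.2426, 0.0227]
tcp_rot: [[0.999, -0.035, -0.0], [-0.035, -0.999, -0.0], [-0.0, 0.0, -1.0]]
force: [-0.1, 0.5, -0.9]
opening: 0.607
grasp_force: 30.0
```

>>> {"op": "send_rows", "data": {"moves": [[0,0,0.004,0,0,0],[0,0,0.004,0,0,0],[0,0,0.004,0,0,0],[0,0,0.004,0,0,0]], "grip": 0.73}}

```text
time_s: 21.15
position: [0.5625, 0.2425, 0.022]
tcp_rot: [[0.999, -0.035, 0.0], [-0.035, -0.999, 0.0], [0.0, -0.0, -1.0]]
force: [0.1, -0.2, -0.6]
opening: 0.724
grasp_force: 0.0
```

>>> {"op": "send_rows", "data": {"moves": [[0,0,-0.05,0,0,0],[0,0,-0.15,0,0,0],[0,0,-0.35,0,0,0],[0,0,-0.6,0,0,0],[-0.1,0.3,-0.6,0,0,0],[-0.2,0.6,-0.6,0,0,0],[-0.2,0.9,-0.6,0,0,0],[-0.2,1,-0.6,0,0,0],[-0.2,1,-0.6,0,0,0]]}}

```text
time_s: 22.05
position: [0.5042, -0.0004, 0.173]
tcp_rot: [[0.999, -0.034, 0.002], [-0.034, -0.999, -0.0], [0.002, 0.0, -1.0]]
force: [1.2, -0.7, 0.0]
opening: 0.73
grasp_force: 0.0
```

```bash
cat > ch.py <<'E'
from h import *
import sys
q,d=viewer.capture('top');p,_=viewer.capture('side')
def blobs(im,roi,n):
    g=cv2.medianBlur(cv2.cvtColor(im,cv2.COLOR_RGB2GRAY),3);x0,y0,x1,y1=roi
    c=cv2.HoughCircles(cv2.resize(g[y0:y1,x0:x1],None,fx=4,fy=4,interpolation=cv2.INTER_CUBIC),cv2.HOUGH_GRADIENT,1,60,param1=80,param2=18,minRadius=30,maxRadius=65)
    return [] if c is None else [(x0+a/4,y0+b/4,r/4) for a,b,r in c[0]]
for u,v,r in blobs(q,(436,178,528,314),'top'):
    print('top',round(u,1),round(v,1),round(r,1),'z46',plane('top',[(u,v)],.046)[0].round(4),'z25',plane('top',[(u,v)],.025)[0].round(4))
print(readout.read_state()['position'])
a=cv2.resize(q[150:330,160:540],None,fx=2.1,fy=3,interpolation=cv2.INTER_CUBIC);b=cv2.resize(p[150:450,200:420],None,fx=2,fy=2)
cv2.imwrite(f'pics/{sys.argv[1]}.png',a[:,:,::-1]);cv2.imwrite(f'pics/{sys.argv[1]}s.png',b[:,:,::-1])
E
python3 ch.py f
```

```text
top 494.4 291.9 13.7 z46 [ 0.4172 -0.3091  0.046 ] z25 [ 0.4167 -0.3156  0.025 ]
top 497.4 249.1 13.9 z46 [ 0.5071 -0.3209  0.046 ] z25 [ 0.5085 -0.3277  0.025 ]
top 501.1 181.4 8.2 z46 [ 0.653  -0.3383  0.046 ] z25 [ 0.6574 -0.3454  0.025 ]
[ 0.50469265 -0.00426596  0.17295585]
```

View pics/f.png

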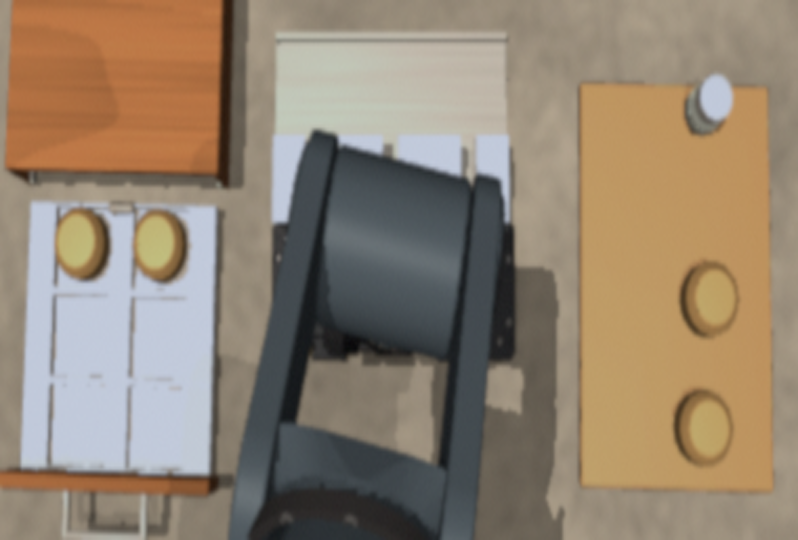

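Both mould cheeses sit in the back pockets, at crop (82,243) and (160,245). The loose ones are unmoved, at crop (712,298) and (705,427).

>>> {"op": "send_rows", "data": {"moves": [[0.03,0.2,0,0,0,0],[0.03,0.4,0,0,0,0],[0.03,0.6,0,0,0,0],[0.03,0.8,0,0,0,0],[0.03,0.95,0,0,0,0],[0.03,0.95,0,0,0,0]]}}

```text
time_s: 22.75
position: [0.5051, -0.2415, 0.1728]
tcp_rot: [[0.999, -0.04, 0.004], [-0.04, -0.999, -0.004], [0.004, 0.004, -1.0]]
force: [-0.4, 0.3, 0.0]
opening: 0.73
grasp_force: 0.0
```

>>> {"op": "send_rows", "data": {"moves": [[0.024,0.2,0,0,0,0],[0.024,0.344,0,0,0,0],[0.024,0.344,0.1,0,0,0],[0.024,0.344,0.2,0,0,0],[0.024,0.344,0.3,0,0,0],[0.024,0.344,0.4,0,0,0],[0.024,0.344,0.4,0,0,0],[0.024,0.344,0.4,0,0,0],[0.024,0.344,0.4,0,0,0]]}}

```text
time_s: 23.65
position: [0.5079, -0.3226, 0.0733]
tcp_rot: [[0.999, -0.034, 0.002], [-0.034, -0.999, -0.002], [0.002, 0.002, -1.0]]
force: [0.1, -0.6, -0.9]
opening: 0.728
grasp_force: 0.0
```

>>> {"op": "send_rows", "data": {"moves": [[0,0.018,0.05,0,0,0],[0,0.018,0.1,0,0,0],[0,0.018,0.15,0,0,0],[0,0.018,0.19,0,0,0],[0,0.018,0.21,0,0,0],[0,0.018,0.21,0,0,0],[0,0.018,0.21,0,0,0]]}}

```text
time_s: 24.35
position: [0.5066, -0.327, 0.019]
tcp_rot: [[0.999, -0.035, -0.0], [-0.035, -0.999, 0.0], [-0.0, -0.0, -1.0]]
force: [0.1, -0.4, 0.6]
opening: 0.729
grasp_force: 0.0
```

>>> {"op": "send_rows", "data": {"moves": [[0,0,0,0,0,0],[0,0,0,0,0,0],[0,0,0,0,0,0],[0,0,0,0,0,0],[0,0,0,0,0,0]], "grip": 0.5}}

```text
time_s: 24.85
position: [0.5069, -0.3273, 0.0197]
tcp_rot: [[0.999, -0.035, 0.001], [-0.035, -0.999, -0.001], [0.001, 0.001, -1.0]]
force: [0.1, 0.4, 2.6]
opening: 0.605
grasp_force: 30.0
```

>>> {"op": "send_rows", "data": {"moves": [[0,0,-0.1,0,0,0],[0,0,-0.25,0,0,0],[0,0,-0.4,0,0,0],[0,0,-0.56,0,0,0],[0,0,-0.56,0,0,0],[0,0,-0.56,0,0,0]]}}

```text
time_s: 25.45
position: [0.5067, -0.3271, 0.16]
tcp_rot: [[0.999, -0.035, 0.001], [-0.035, -0.999, -0.001], [0.001, 0.001, -1.0]]
force: [-0.9, -0.2, -0.6]
opening: 0.606
grasp_force: 30.0
```

```bash
python3 ch.py g; python3 - <<'E'
import cv2
b=cv2.imread('pics/gs.png');print(b.shape)
E
```

```text
top 501.4 182.4 8.0 z46 [ 0.6507 -0.3387  0.046 ] z25 [ 0.6551 -0.3458  0.025 ]
[ 0.5054733  -0.32598361  0.15766998]
(600, 440, 3)
```

View pics/gs.png

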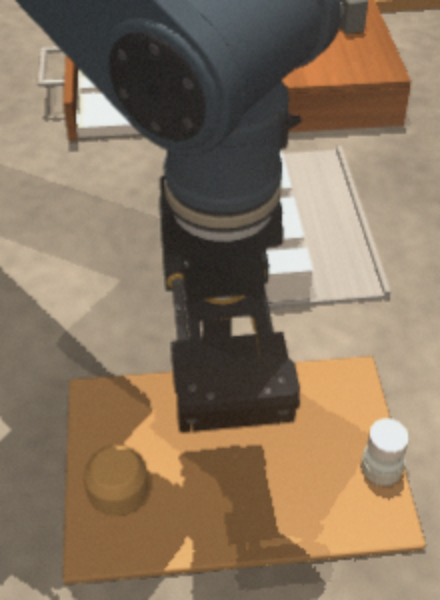

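>>> {"op": "send_rows", "data": {"moves": [[-0.037,-0.17,0,0,0,0],[-0.037,-0.34,0,0,0,0],[-0.037,-0.51,0,0,0,0],[-0.037,-0.68,0,0,0,0],[-0.037,-0.872,0,0,0,0],[-0.037,-0.872,0,0,0,0]]}}

```text
time_s: 26.15
position: [0.5017, -0.1023, 0.1569]
tcp_rot: [[1.0, -0.029, -0.008], [-0.029, -1.0, 0.005], [-0.008, -0.005, -1.0]]
force: [0.5, -0.2, -1.5]
opening: 0.604
grasp_force: 30.0
```

>>> {"op": "send_rows", "data": {"moves": [[-0.037,-0.17,0,0,0,0],[-0.037,-0.34,0,0,0,0],[-0.037,-0.51,0,0,0,0],[-0.037,-0.68,0,0,0,0],[-0.037,-0.872,0,0,0,0],[-0.037,-0.872,0,0,0,0]]}}

```text
time_s: 26.75
position: [0.5019, 0.114, 0.1576]
tcp_rot: [[1.0, -0.029, -0.003], [-0.029, -1.0, 0.002], [-0.003, -0.002, -1.0]]
force: [-0.2, -0.4, -0.7]
opening: 0.605
grasp_force: 30.0
```

>>> {"op": "send_rows", "data": {"moves": [[-0.037,-0.17,0,0,0,0],[-0.037,-0.34,0,0,0,0],[-0.037,-0.51,0,0,0,0],[-0.037,-0.68,0,0,0,0],[-0.037,-0.872,0,0,0,0],[-0.037,-0.872,0,0,0,0],[-0.037,-0.872,0,0,0,0],[-0.037,-0.872,0,0,0,0]]}}

```text
time_s: 27.55
position: [0.5013, 0.3256, 0.1579]
tcp_rot: [[0.999, -0.036, -0.003], [-0.036, -0.999, -0.002], [-0.003, 0.002, -1.0]]
force: [0.5, -0.4, -1.0]
opening: 0.605
grasp_force: 30.0
```

```bash
python3 ch.py i; python3 - <<'E'
from h import *
b=cv2.imread('pics/is.png')
cv2.imwrite('pics/is2.png',cv2.resize(b[0:240,0:380],None,fx=2,fy=2))
E
```

```text
[0.50173187 0.32555642 0.15857519]
```

View pics/is2.png

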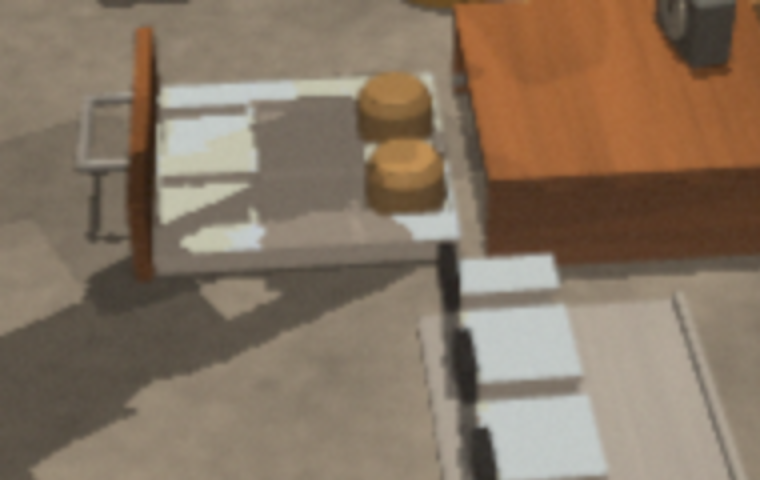

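The two back cheeses are seated upright at crop (395,105) and (405,178), and the middle pockets are free. The held cheese is out of this crop.

>>> {"op": "send_rows", "data": {"moves": [[0,-0.012,0.12,0,0,0],[0,-0.012,0.24,0,0,0],[0,-0.012,0.36,0,0,0],[0,-0.012,0.47,0,0,0],[0,-0.012,0.47,0,0,0],[0,-0.012,0.47,0,0,0],[0,-0.012,0.47,0,0,0]]}}

```text
time_s: 28.35
position: [0.5033, 0.3305, 0.0433]
tcp_rot: [[0.999, -0.036, 0.003], [-0.036, -0.999, 0.001], [0.003, -0.001, -1.0]]
force: [0.9, 0.1, 0.1]
opening: 0.608
grasp_force: 30.0
```

>>> {"op": "send_rows", "data": {"moves": [[0,0,0.02,0,0,0],[0,0,0.035,0,0,0],[0,0,0.05,0,0,0],[0,0,0.06,0,0,0],[0,0,0.068,0,0,0],[0,0,0.068,0,0,0],[0,0,0.068,0,0,0]]}}

```text
time_s: 29.05
position: [0.5019, 0.3306, 0.0246]
tcp_rot: [[0.999, -0.035, -0.0], [-0.035, -0.999, -0.0], [-0.0, 0.0, -1.0]]
force: [-1.2, -0.3, -0.6]
opening: 0.604
grasp_force: 30.0
```

>>> {"op": "send_rows", "data": {"moves": [[0,0.005,0.006,0,0,0],[0,0.005,0.01,0,0,0],[0,0.005,0.01,0,0,0],[0,0.005,0.01,0,0,0]]}}

```text
time_s: 29.45
position: [0.5019, 0.3293, 0.0222]
tcp_rot: [[0.999, -0.035, -0.0], [-0.035, -0.999, -0.0], [-0.0, 0.0, -1.0]]
force: [0.5, -0.5, -0.0]
opening: 0.606
grasp_force: 30.0
```

>>> {"op": "send_rows", "data": {"moves": [[0,0,0,0,0,0],[0,0,0,0,0,0],[0,0,0,0,0,0],[0,0,0,0,0,0]], "grip": 0.73}}

```text
time_s: 29.85
position: [0.5019, 0.3293, 0.0223]
tcp_rot: [[0.999, -0.035, 0.0], [-0.035, -0.999, 0.0], [0.0, -0.0, -1.0]]
force: [0.1, -0.2, -1.0]
opening: 0.724
grasp_force: 0.0
```

>>> {"op": "send_rows", "data": {"moves": [[0,0,-0.05,0,0,0],[0,0,-0.15,0,0,0],[0,0,-0.35,0,0,0],[0,0,-0.6,0,0,0],[0,0.3,-0.6,0,0,0],[0,0.6,-0.6,0,0,0],[0,0.9,-0.6,0,0,0],[0,1,-0.6,0,0,0],[0,1,-0.6,0,0,0]]}}

```text
time_s: 30.75
position: [0.493, 0.0785, 0.1734]
tcp_rot: [[0.999, -0.034, 0.002], [-0.034, -0.999, -0.0], [0.002, 0.0, -1.0]]
force: [0.7, -0.3, 0.5]
opening: 0.733
grasp_force: 0.0
```

```bash
python3 ch.py j
```

```text
[0.4935632  0.07484588 0.17330908]
```

View pics/j.png

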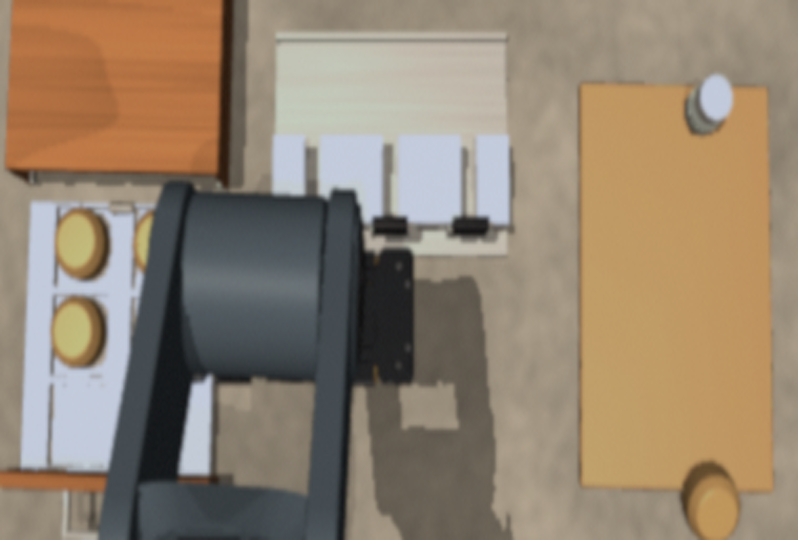

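The third cheese is seated at crop (78,330). The last loose cheese has been knocked to the board's near edge, at crop (713,500), and may be tilted, so I look closer with both views in one picture.

```bash
python3 - <<'E'
from h import *
q,d=viewer.capture('top');p,ds=viewer.capture('side')
np.savez('l.npz',q=q,d=d,p=p,ds=ds)
a=cv2.resize(q[285:345,465:535],(400,343),interpolation=cv2.INTER_CUBIC)
b=cv2.resize(p[350:420,200:280],(400,350),interpolation=cv2.INTER_CUBIC)[:343]
cv2.imwrite('pics/k.png',np.hstack([a,b])[:,:,::-1])
i=viewer.camera_info('top');R=np.array(i['R'])
def w(u,v):
    c,r=ray('top',[(u,v)]);return (c+r[0]*d[v,u]/(R@r[0])[2])
for v in range(298,332,2):print(v,[tuple((w(u,v)*1000).round().astype(int)) for u in(485,490,495,500,505,510)])
E
```

```text
298 [(np.int64(404), np.int64(-300), np.int64(7)), (np.int64(403), np.int64(-310), np.int64(9)), (np.int64(403), np.int64(-321), np.int64(11)), (np.int64(403), np.int64(-332), np.int64(10)), (np.int64(402), np.int64(-343), np.int64(9)), (np.int64(402), np.int64(-354), np.int64(9))]
300 [(np.int64(399), np.int64(-300), np.int64(8)), (np.int64(399), np.int64(-310), np.int64(9)), (np.int64(399), np.int64(-321), np.int64(8)), (np.int64(398), np.int64(-332), np.int64(8)), (np.int64(398), np.int64(-342), np.int64(10)), (np.int64(398), np.int64(-353), np.int64(9))]
302 [(np.int64(395), np.int64(-299), np.int64(8)), (np.int64(395), np.int64(-309), np.int64(11)), (np.int64(394), np.int64(-321), np.int64(9)), (np.int64(394), np.int64(-332), np.int64(7)), (np.int64(394), np.int64(-341), np.int64(12)), (np.int64(393), np.int64(-354), np.int64(7))]
304 [(np.int64(391), np.int64(-299), np.int64(8)), (np.int64(390), np.int64(-309), np.int64(10)), (np.int64(391), np.int64(-318), np.int64(17)), (np.int64(390), np.int64(-328), np.int64(20)), (np.int64(389), np.int64(-342), np.int64(9)), (np.int64(389)
[... 3055 characters left out ...]
(346), np.int64(-318), np.int64(41)), (np.int64(345), np.int64(-329), np.int64(40)), (np.int64(341), np.int64(-353), np.int64(1))]
328 [(np.int64(338), np.int64(-299), np.int64(-2)), (np.int64(338), np.int64(-309), np.int64(0)), (np.int64(341), np.int64(-310), np.int64(34)), (np.int64(341), np.int64(-320), np.int64(34)), (np.int64(341), np.int64(-330), np.int64(38)), (np.int64(337), np.int64(-353), np.int64(0))]
330 [(np.int64(334), np.int64(-299), np.int64(-2)), (np.int64(334), np.int64(-309), np.int64(1)), (np.int64(336), np.int64(-311), np.int64(30)), (np.int64(336), np.int64(-321), np.int64(30)), (np.int64(333), np.int64(-342), np.int64(-2)), (np.int64(333), np.int64(-351), np.int64(3))]
```

View pics/k.png

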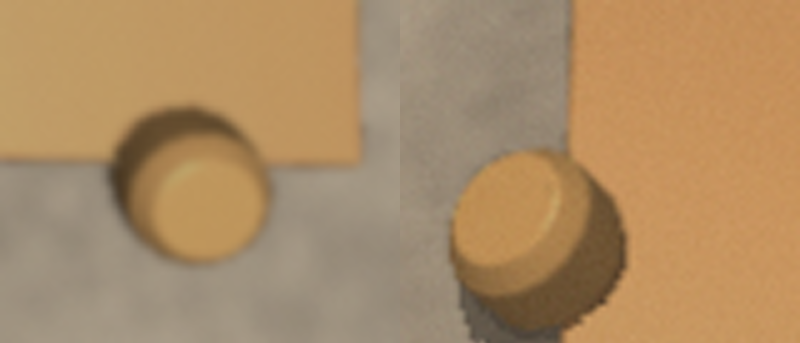

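The last cheese leans on the board's near edge, tilted about 15° towards the robot. Its top disc is at full-image (501,322), with its centre near (0.363,-0.322). I'll grip it by its y sides, set it on the board to level it, and then regrasp.

>>> {"op": "send_rows", "data": {"moves": [[-0.05,0.2,0,0,0,0],[-0.1,0.4,0,0,0,0],[-0.15,0.6,0,0,0,0],[-0.2,0.85,0,0,0,0],[-0.2,0.85,0,0,0,0],[-0.2,0.85,0,0,0,0]], "grip": 0.78}}

```text
time_s: 31.55
position: [0.4364, -0.1316, 0.1726]
tcp_rot: [[0.999, -0.037, 0.001], [-0.037, -0.999, -0.001], [0.001, 0.001, -1.0]]
force: [0.8, 0.4, -0.3]
opening: 0.781
grasp_force: 0.0
```

>>> {"op": "send_rows", "data": {"moves": [[-0.07,0.2,0,0,0,0],[-0.14,0.4,0,0,0,0],[-0.21,0.6,0,0,0,0],[-0.275,0.752,0,0,0,0],[-0.275,0.752,0.1,0,0,0],[-0.275,0.752,0.2,0,0,0],[-0.275,0.752,0.3,0,0,0],[-0.275,0.752,0.35,0,0,0],[-0.275,0.752,0.35,0,0,0],[-0.275,0.752,0.35,0,0,0],[-0.275,0.752,0.35,0,0,0]]}}

```text
time_s: 32.65
position: [0.3616, -0.3156, 0.0855]
tcp_rot: [[0.999, -0.033, 0.001], [-0.033, -0.999, -0.001], [0.001, 0.001, -1.0]]
force: [0.7, 0.9, 0.5]
opening: 0.782
grasp_force: 0.0
```

>>> {"op": "send_rows", "data": {"moves": [[0,0.021,0,0,0,0],[0,0.021,0.06,0,0,0],[0,0.021,0.12,0,0,0],[0,0.021,0.18,0,0,0],[0,0.021,0.23,0,0,0],[0,0.021,0.265,0,0,0],[0,0.021,0.265,0,0,0],[0,0.021,0.265,0,0,0]]}}

```text
time_s: 33.45
position: [0.3603, -0.3213, 0.0185]
tcp_rot: [[0.999, -0.035, 0.0], [-0.035, -0.999, -0.0], [0.0, 0.0, -1.0]]
force: [0.3, 0.1, 0.1]
opening: 0.778
grasp_force: 0.0
```

>>> {"op": "send_rows", "data": {"moves": [[0,0,0,0,0,0],[0,0,0,0,0,0],[0,0,0,0,0,0],[0,0,0,0,0,0],[0,0,0,0,0,0],[0,0,0,0,0,0]], "grip": 0.5}}

```text
time_s: 34.05
position: [0.3604, -0.3214, 0.0188]
tcp_rot: [[0.999, -0.035, 0.0], [-0.035, -0.999, -0.001], [0.0, 0.001, -1.0]]
force: [0.5, -0.6, 4.7]
opening: 0.606
grasp_force: 30.0
```

>>> {"op": "send_rows", "data": {"moves": [[0,0,-0.08,0,0,0],[0,0,-0.16,0,0,0],[0,0,-0.24,0,0,0],[0.1,0,-0.24,0,-0.05,0],[0.2,0,-0.24,0,-0.1,0],[0.3,0,-0.24,0,-0.15,0],[0.4,0,-0.24,0,-0.167,0],[0.4,0,-0.2,0,-0.167,0],[0.4,0,-0.15,0,-0.167,0],[0.4,0,-0.1,0,-0.167,0],[0.4,0,-0.1,0,-0.167,0],[0.4,0,-0.1,0,-0.167,0]]}}

```text
time_s: 35.25
position: [0.4587, -0.3244, 0.0428]
tcp_rot: [[0.965, -0.036, -0.261], [-0.035, -0.999, 0.011], [-0.261, -0.002, -0.965]]
force: [-0.1, 0.2, -1.0]
opening: 0.599
grasp_force: 30.0
```

```bash
python3 - <<'E'
from h import *
s=readout.read_state();print(s['position'],s['opening'],s['tcp_rot'].round(3).tolist())
p,ds=viewer.capture('side')
c=cv2.resize(p[330:430,230:400],None,fx=4,fy=4,interpolation=cv2.INTER_CUBIC);cv2.imwrite('pics/m.png',c[:,:,::-1])
E
```

```text
[ 0.45865218 -0.32436903  0.0428234 ] 0.598553790411376 [[0.965, -0.036, -0.261], [-0.035, -0.999, 0.011], [-0.261, -0.002, -0.965]]
```

>>> {"op": "send_rows", "data": {"moves": [[0.005,0,0.02,0,0,0],[0.01,0,0.04,0,0,0],[0.014,0,0.053,0,0,0],[0.018,0,0.066,0,0,0],[0.021,0,0.076,0,0,0],[0.021,0,0.076,0,0,0]]}}

```text
time_s: 35.9
position: [0.4604, -0.3246, 0.0239]
tcp_rot: [[0.965, -0.035, -0.259], [-0.034, -0.999, 0.009], [-0.26, -0.0, -0.966]]
force: [0.1, 1.1, 2.2]
opening: 0.605
grasp_force: 30.0
```

Contact is starting, so I release, back out along the tool axis and straighten.

>>> {"op": "send_rows", "data": {"moves": [[0.002,0,0.007,0,0,0],[0.002,0,0.007,0,0,0],[0.002,0,0.007,0,0,0],[0.002,0,0.007,0,0,0],[0.002,0,0.007,0,0,0]], "grip": 0.75}}

```text
time_s: 36.4
position: [0.4603, -0.3247, 0.0219]
tcp_rot: [[0.965, -0.035, -0.259], [-0.034, -0.999, 0.009], [-0.259, 0.0, -0.966]]
force: [1.0, 1.1, 0.3]
opening: 0.746
grasp_force: 0.0
```

>>> {"op": "send_rows", "data": {"moves": [[0,0,-0.1,0,0,0],[0,0,-0.2,0,0,0],[0,0,-0.35,0,0.1,0],[0,0,-0.45,0,0.167,0],[0,-0.2,-0.45,0,0.167,0],[0,-0.4,-0.45,0,0.167,0],[0,-0.6,-0.45,0,0.167,0],[0,-0.8,-0.45,0,0.167,0],[0,-1,-0.45,0,0.167,0],[0,-1,-0.45,0,0.167,0],[0,-1,-0.45,0,0.167,0]]}}

```text
time_s: 37.5
position: [0.4984, -0.0748, 0.1308]
tcp_rot: [[0.999, -0.032, 0.0], [-0.032, -0.999, -0.001], [0.0, 0.001, -1.0]]
force: [-0.1, -0.6, 0.3]
opening: 0.75
grasp_force: 0.0
```

```bash
python3 ch.py n; python3 - <<'E'
from h import *
q,d=viewer.capture('top');np.savez('n.npz',q=q,d=d)
i=viewer.camera_info('top');R=np.array(i['R'])
c0,r=ray('top',[(u,v) for v in range(480) for u in range(640)])
P=(c0+r*(d.reshape(-1,1)/(r@R[2])[:,None])).reshape(480,640,3)
m=(P[...,2]>.039)&(P[...,2]<.06)&(P[...,0]>.37)&(P[...,0]<.58)&(P[...,1]<-.24)&(P[...,1]>-.45)
x=P[m];print(len(x),x.mean(0).round(4));A=np.c_[x[:,:2],np.ones(len(x))]
print('plane slope',np.linalg.lstsq(A,x[:,2],rcond=None)[0].round(3), np.percentile(x,[3,97],axis=0).round(3))
E
```

```text
top 496.1 270.1 12.7 z46 [ 0.4628 -0.3155  0.046 ] z25 [ 0.4632 -0.3222  0.025 ]
[ 0.49889588 -0.07689713  0.13077396]
410 [ 0.4637 -0.3234  0.0441]
plane slope [-0.008 -0.017  0.042] [[ 0.442 -0.344  0.039]
 [ 0.484 -0.303  0.048]]
```

The cheese is level on the board (slope about 0.01–0.02), centred near (0.463,-0.323).

>>> {"op": "send_rows", "data": {"moves": [[-0.05,0.2,0,0,0,0],[-0.1,0.4,0,0,0,0],[-0.107,0.6,0,0,0,0],[-0.107,0.8,0,0,0,0],[-0.107,0.989,0,0,0,0],[-0.107,0.989,0,0,0,0],[-0.107,0.989,0.1,0,0,0],[-0.107,0.989,0.2,0,0,0],[-0.107,0.989,0.22,0,0,0],[-0.107,0.989,0.22,0,0,0],[-0.107,0.989,0.22,0,0,0]]}}

```text
time_s: 38.75
position: [0.4631, -0.3227, 0.0762]
tcp_rot: [[0.999, -0.036, 0.001], [-0.036, -0.999, -0.001], [0.001, 0.001, -1.0]]
force: [0.4, -0.0, -0.1]
opening: 0.751
grasp_force: 0.0
```

>>> {"op": "send_rows", "data": {"moves": [[0.002,0,0.05,0,0,0],[0.002,0,0.1,0,0,0],[0.002,0,0.15,0,0,0],[0.002,0,0.2,0,0,0],[0.002,0,0.222,0,0,0],[0.002,0,0.222,0,0,0],[0.002,0,0.222,0,0,0]]}}

```text
time_s: 39.45
position: [0.4634, -0.322, 0.0198]
tcp_rot: [[0.999, -0.035, -0.0], [-0.035, -0.999, 0.0], [-0.0, -0.0, -1.0]]
force: [0.6, 0.2, -0.5]
opening: 0.747
grasp_force: 0.0
```

>>> {"op": "send_rows", "data": {"moves": [[0,0,0,0,0,0],[0,0,0,0,0,0],[0,0,0,0,0,0],[0,0,0,0,0,0],[0,0,0,0,0,0]], "grip": 0.5}}

```text
time_s: 39.95
position: [0.4637, -0.3224, 0.0206]
tcp_rot: [[0.999, -0.035, 0.001], [-0.035, -0.999, -0.001], [0.001, 0.001, -1.0]]
force: [-0.3, -0.3, 3.0]
opening: 0.605
grasp_force: 30.0
```

>>> {"op": "send_rows", "data": {"moves": [[0,0,-0.1,0,0,0],[0,0,-0.25,0,0,0],[0,0,-0.4,0,0,0],[0,0,-0.56,0,0,0],[0,0,-0.56,0,0,0],[0,0,-0.56,0,0,0]]}}

```text
time_s: 40.55
position: [0.4634, -0.322, 0.1607]
tcp_rot: [[0.999, -0.035, 0.001], [-0.035, -0.999, -0.001], [0.001, 0.001, -1.0]]
force: [-1.4, 0.4, -1.1]
opening: 0.601
grasp_force: 30.0
```

>>> {"op": "send_rows", "data": {"moves": [[0.018,-0.17,0,0,0,0],[0.018,-0.34,0,0,0,0],[0.018,-0.51,0,0,0,0],[0.018,-0.68,0,0,0,0],[0.018,-0.757,0,0,0,0],[0.018,-0.757,0,0,0,0]]}}

```text
time_s: 41.15
position: [0.472, -0.1292, 0.158]
tcp_rot: [[0.999, -0.031, -0.006], [-0.031, -1.0, 0.004], [-0.006, -0.004, -1.0]]
force: [-0.1, -1.3, -2.2]
opening: 0.605
grasp_force: 30.0
```

>>> {"op": "send_rows", "data": {"moves": [[0.018,-0.17,0,0,0,0],[0.018,-0.34,0,0,0,0],[0.018,-0.51,0,0,0,0],[0.018,-0.68,0,0,0,0],[0.018,-0.757,0,0,0,0],[0.018,-0.757,0,0,0,0]]}}

```text
time_s: 41.75
position: [0.4849, 0.0574, 0.1588]
tcp_rot: [[0.999, -0.032, -0.003], [-0.032, -0.999, 0.0], [-0.003, -0.0, -1.0]]
force: [1.0, -0.1, -1.0]
opening: 0.602
grasp_force: 30.0
```

>>> {"op": "send_rows", "data": {"moves": [[0.018,-0.17,0,0,0,0],[0.018,-0.34,0,0,0,0],[0.018,-0.51,0,0,0,0],[0.018,-0.68,0,0,0,0],[0.018,-0.757,0,0,0,0],[0.018,-0.757,0,0,0,0],[0.018,-0.757,0,0,0,0],[0.018,-0.757,0,0,0,0]]}}

```text
time_s: 42.55
position: [0.4969, 0.2429, 0.1594]
tcp_rot: [[0.999, -0.037, -0.001], [-0.037, -0.999, -0.001], [-0.001, 0.001, -1.0]]
force: [0.1, 0.4, -1.6]
opening: 0.605
grasp_force: 30.0
```

>>> {"op": "send_rows", "data": {"moves": [[0,0,0.12,0,0,0],[0,0,0.24,0,0,0],[0,0,0.36,0,0,0],[0,0,0.47,0,0,0],[0,0,0.47,0,0,0],[0,0,0.47,0,0,0],[0,0,0.47,0,0,0],[0,0,0.47,0,0,0]]}}

```text
time_s: 43.35
position: [0.4981, 0.245, 0.0442]
tcp_rot: [[0.999, -0.035, 0.003], [-0.035, -0.999, 0.001], [0.003, -0.001, -1.0]]
force: [0.1, -0.3, -0.6]
opening: 0.601
grasp_force: 30.0
```

>>> {"op": "send_rows", "data": {"moves": [[0,0,0.02,0,0,0],[0,0,0.035,0,0,0],[0,0,0.05,0,0,0],[0,0,0.06,0,0,0],[0,0,0.07,0,0,0],[0,0,0.08,0,0,0],[0,0,0.08,0,0,0],[0,0,0.08,0,0,0]]}}

```text
time_s: 44.15
position: [0.4969, 0.245, 0.0226]
tcp_rot: [[0.999, -0.035, 0.0], [-0.035, -0.999, 0.0], [0.0, -0.0, -1.0]]
force: [-0.1, 0.4, -0.3]
opening: 0.604
grasp_force: 30.0
```

>>> {"op": "send_rows", "data": {"moves": [[0,0,0.002,0,0,0],[0,0,0.002,0,0,0],[0,0,0.002,0,0,0],[0,0,0.002,0,0,0]], "grip": 0.73}}

```text
time_s: 44.55
position: [0.4967, 0.2449, 0.022]
tcp_rot: [[0.999, -0.035, -0.0], [-0.035, -0.999, -0.0], [-0.0, 0.0, -1.0]]
force: [0.8, -0.3, 0.5]
opening: 0.726
grasp_force: 0.0
```

>>> {"op": "send_rows", "data": {"moves": [[0,0,-0.05,0,0,0],[0,0,-0.15,0,0,0],[0,0,-0.35,0,0,0],[0,0,-0.6,0,0,0],[0,0.3,-0.6,0,0,0],[0,0.6,-0.6,0,0,0],[0,0.9,-0.6,0,0,0],[0,1,-0.6,0,0,0],[0,1,-0.6,0,0,0],[0,1,-0.6,0,0,0]]}}

```text
time_s: 45.55
position: [0.4889, -0.0106, 0.1733]
tcp_rot: [[0.999, -0.043, 0.003], [-0.043, -0.999, -0.002], [0.003, 0.002, -1.0]]
force: [0.3, 0.9, 0.1]
opening: 0.73
grasp_force: 0.0
```

>>> {"op": "send_rows", "data": {"moves": [[0,0.2,0,0,0,0],[0,0.4,0,0,0,0],[0,0.4,0,0,0,0],[0,0.4,0,0,0,0],[0,0.4,0,0,0,0]], "grip": 0}}

```text
time_s: 46.05
position: [0.484, -0.1033, 0.1722]
tcp_rot: [[0.999, -0.034, -0.001], [-0.034, -0.999, 0.001], [-0.001, -0.001, -1.0]]
force: [-0.1, -0.1, 0.9]
opening: 0.36
grasp_force: 0.0
```

```bash
python3 - <<'E'
from h import *
q,d=viewer.capture('top');p,ds=viewer.capture('side')
i=viewer.camera_info('top');R=np.array(i['R'])
c0,r=ray('top',[(u,v) for v in range(480) for u in range(640)])
P=(c0+r*(d.reshape(-1,1)/(r@R[2])[:,None])).reshape(480,640,3)
for x,y in[(.567,.326),(.5625,.2425),(.5019,.3293),(.498,.245)]:
    m=(P[...,2]>.041)&(P[...,2]<.06)&(abs(P[...,0]-x)<.032)&(abs(P[...,1]-y)<.035)
    X=P[m];A=np.c_[X[:,:2]-X[:,:2].mean(0),np.ones(len(X))];print(len(X),X.mean(0).round(4),np.linalg.lstsq(A,X[:,2],rcond=None)[0].round(3))
m=(P[...,2]>.03)&(P[...,0]>.3)&(P[...,0]<.45)&(P[...,1]>.24)&(P[...,1]<.35);u=np.argwhere(m)
h=P[m];print('handle',h[(h[:,0]<.37)].mean(0).round(4))
print(readout.read_state()['position'])
a=cv2.resize(q[200:335,155:275],(400,450),interpolation=cv2.INTER_CUBIC);b=cv2.resize(p[155:235,215:325],(400,291),interpolation=cv2.INTER_CUBIC)
o=np.zeros((450,800,3),np.uint8);o[:,:400]=a;o[:291,400:]=b;cv2.imwrite('pics/p.png',o[:,:,::-1])
E
```

```text
377 [0.5672 0.3234 0.0462] [0.01  0.004 0.046]
370 [0.5634 0.2414 0.0464] [0.013 0.033 0.046]
380 [0.5027 0.3268 0.0465] [0.004 0.014 0.047]
368 [0.4969 0.2436 0.0464] [0.017 0.006 0.046]
handle [0.3574 0.2928 0.0524]
[ 0.48418624 -0.1029951   0.17217287]
```

View pics/p.png

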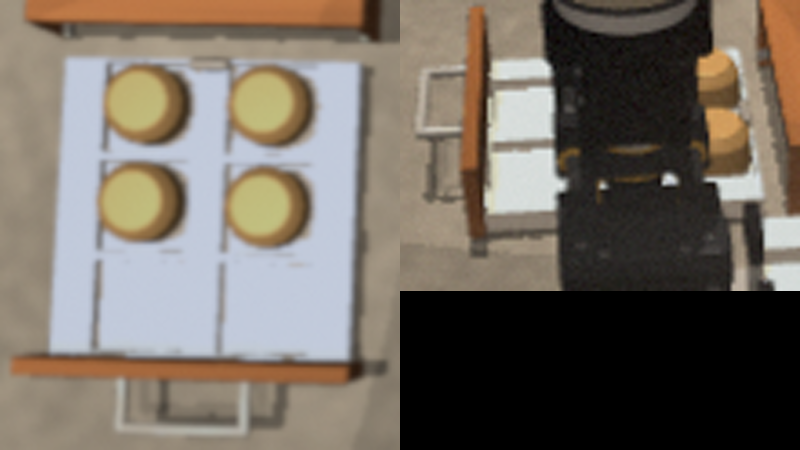

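All four cheeses sit level, one per pocket, at crop (147,103), (270,103), (140,202) and (267,207), with top heights equal to within 0.3 mm. Next I push the handle.

>>> {"op": "send_rows", "data": {"moves": [[-0.05,-0.2,0,0,0,0],[-0.1,-0.4,0,0,0,0],[-0.15,-0.6,0,0,0,0],[-0.247,-0.884,0,0,0,0],[-0.247,-0.884,0,0,0,0],[-0.247,-0.884,0,0,0,0],[-0.247,-0.884,0,0,0,0]]}}

```text
time_s: 46.85
position: [0.4301, 0.1195, 0.1722]
tcp_rot: [[1.0, -0.031, 0.001], [-0.031, -1.0, -0.0], [0.001, 0.0, -1.0]]
force: [-0.6, -0.5, 0.7]
opening: 0.004
grasp_force: 0.0
```

>>> {"op": "send_rows", "data": {"moves": [[-0.15,-0.2,0,0,0,0],[-0.3,-0.4,0,0,0,0],[-0.452,-0.677,0,0,0,0],[-0.452,-0.677,0,0,0,0],[-0.452,-0.677,0,0,0,0],[-0.452,-0.677,0,0,0,0],[-0.452,-0.677,0,0,0,0]]}}

```text
time_s: 47.55
position: [0.3247, 0.2904, 0.1721]
tcp_rot: [[0.999, -0.036, 0.001], [-0.036, -0.999, -0.0], [0.001, 0.0, -1.0]]
force: [0.5, -0.6, -0.5]
opening: 0.003
grasp_force: 0.0
```

>>> {"op": "send_rows", "data": {"moves": [[-0.01,-0.01,0.15,0,0,0],[-0.01,-0.01,0.3,0,0,0],[-0.01,-0.01,0.45,0,0,0],[-0.01,-0.01,0.545,0,0,0],[-0.01,-0.01,0.545,0,0,0],[-0.01,-0.01,0.545,0,0,0],[-0.01,-0.01,0.545,0,0,0]]}}

```text
time_s: 48.25
position: [0.3226, 0.2937, 0.0369]
tcp_rot: [[0.999, -0.037, 0.002], [-0.037, -0.999, 0.001], [0.002, -0.001, -1.0]]
force: [-0.2, 0.7, 0.9]
opening: 0.004
grasp_force: 0.0
```

>>> {"op": "send_rows", "data": {"moves": [[0.02,0,0,0,0,0],[0.04,0,0,0,0,0],[0.06,0,0,0,0,0],[0.08,0,0,0,0,0],[0.1,0,0,0,0,0],[0.12,0,0,0,0,0],[0.14,0,0,0,0,0],[0.16,0,0,0,0,0],[0.18,0,0,0,0,0],[0.2,0,0,0,0,0],[0.22,0,0,0,0,0],[0.24,0,0,0,0,0]]}}

```text
time_s: 49.45
position: [0.3812, 0.2915, 0.0357]
tcp_rot: [[0.999, -0.035, -0.001], [-0.035, -0.999, -0.0], [-0.001, 0.0, -1.0]]
force: [-2.2, -1.3, 0.2]
opening: 0.005
grasp_force: 1.2
```

>>> {"op": "send_rows", "data": {"moves": [[0.025,0,0,0,0,0],[0.05,0,0,0,0,0],[0.075,0,0,0,0,0],[0.1,0,0,0,0,0],[0.125,0,0,0,0,0],[0.15,0,0,0,0,0],[0.175,0,0,0,0,0],[0.2,0,0,0,0,0],[0.225,0,0,0,0,0],[0.25,0,0,0,0,0],[0.275,0,0,0,0,0],[0.3,0,0,0,0,0]]}}

```text
time_s: 50.65
position: [0.4566, 0.2891, 0.0358]
tcp_rot: [[0.999, -0.035, 0.0], [-0.035, -0.999, -0.0], [0.0, -0.0, -1.0]]
force: [-2.7, -1.9, -0.3]
opening: 0.006
grasp_force: 1.2
```

>>> {"op": "send_rows", "data": {"moves": [[0.025,0,0,0,0,0],[0.05,0,0,0,0,0],[0.075,0,0,0,0,0],[0.1,0,0,0,0,0],[0.125,0,0,0,0,0],[0.15,0,0,0,0,0],[0.175,0,0,0,0,0],[0.2,0,0,0,0,0],[0.225,0,0,0,0,0],[0.25,0,0,0,0,0],[0.275,0,0,0,0,0],[0.3,0,0,0,0,0]]}}

```text
time_s: 51.85
position: [0.5315, 0.2865, 0.0358]
tcp_rot: [[0.999, -0.035, -0.0], [-0.035, -0.999, 0.0], [-0.0, -0.0, -1.0]]
force: [-2.3, -1.5, -0.2]
opening: 0.006
grasp_force: 1.2
```

>>> {"op": "send_rows", "data": {"moves": [[0.015,0,0,0,0,0],[0.03,0,0,0,0,0],[0.045,0,0,0,0,0],[0.06,0,0,0,0,0],[0.075,0,0,0,0,0],[0.09,0,0,0,0,0],[0.105,0,0,0,0,0],[0.11,0,0,0,0,0]]}}

```text
time_s: 52.65
position: [0.5556, 0.2855, 0.0356]
tcp_rot: [[0.999, -0.036, -0.007], [-0.036, -0.999, -0.001], [-0.007, 0.001, -1.0]]
force: [-9.0, -0.5, 5.8]
opening: 0.004
grasp_force: 4.6
```

>>> {"op": "send_rows", "data": {"moves": [[0.01,0,0,0,0,0],[0.02,0,0,0,0,0],[0.03,0,0,0,0,0],[0.04,0,0,0,0,0],[0.05,0,0,0,0,0],[0.05,0,0,0,0,0]]}}

```text
time_s: 53.25
position: [0.5559, 0.2853, 0.0355]
tcp_rot: [[0.999, -0.036, -0.031], [-0.036, -0.999, -0.003], [-0.031, 0.004, -1.0]]
force: [-26.2, 2.7, 20.9]
opening: 0.007
grasp_force: 13.7
```

>>> {"op": "send_rows", "data": {"moves": [[-0.05,0,0,0,0,0],[-0.1,0,0,0,0,0],[-0.2,0,0,0,0,0],[-0.3,0,0,0,0,0],[-0.3,0,-0.2,0,0,0],[-0.3,0,-0.4,0,0,0],[-0.3,0.3,-0.55,0,0,0],[-0.3,0.6,-0.55,0,0,0],[-0.3,0.9,-0.55,0,0,0],[-0.3,1,-0.55,0,0,0],[-0.3,1,-0.55,0,0,0]]}}

```text
time_s: 54.35
position: [0.4896, 0.0416, 0.1741]
tcp_rot: [[0.999, -0.035, 0.006], [-0.035, -0.999, -0.001], [0.006, 0.001, -1.0]]
force: [1.3, -0.1, -0.1]
opening: 0.007
grasp_force: 0.0
```

```bash
python3 - <<'E'
from h import *
t0=np.load('top0.npz')['p'];q,d=viewer.capture('top');cv2.imwrite('pics/z.png',q[:,:,::-1])
hs=cv2.cvtColor(q,cv2.COLOR_RGB2HSV)
i=viewer.camera_info('top');R=np.array(i['R'])
c0,r=ray('top',[(u,v) for v in range(480) for u in range(640)])
def cloud(d):return (c0+r*(d.reshape(-1,1)/(r@R[2])[:,None])).reshape(480,640,3)
for n,D,xr in(('start',np.load('top0.npz')['d'],(.33,.375)),('now',d,(.54,.59))):
    P=cloud(D);m=(P[...,2]>.04)&(P[...,2]<.06)&(P[...,0]>xr[0])&(P[...,0]<xr[1])&(P[...,1]>.265)&(P[...,1]<.315)
    print(n,m.sum(),P[m].mean(0).round(4))
print(readout.read_state()['position'],readout.read_state()['force'])
w=(hs[:,:,1]<40)&(hs[:,:,2]>110)
for u in(205,212,219,226):
    print(u,[int(x) for x in q[200:245:1,u].mean(1)])
P=cloud(d);m=(P[...,2]>.045)&(P[...,0]>.62)&(P[...,0]<.7)&(P[...,1]<-.3)&(P[...,1]>-.4);print('jar',m.sum(),P[m].mean(0).round(3))
E
```

```text
start 94 [0.3559 0.2899 0.0525]
now 86 [0.5692 0.289  0.0524]
[0.490361   0.0343284  0.17427556] [-0.32703212 -2.87241627 -0.02286306]
205 [126, 126, 125, 125, 124, 121, 104, 78, 94, 106, 109, 108, 91, 55, 36, 40, 81, 134, 148, 147, 147, 144, 143, 141, 137, 124, 119, 154, 177, 158, 131, 139, 147, 148, 147, 146, 145, 144, 145, 144, 144, 144, 145, 144, 144]
212 [126, 126, 124, 123, 124, 122, 108, 80, 93, 104, 109, 108, 96, 58, 33, 39, 80, 137, 151, 152, 151, 150, 149, 149, 148, 145, 140, 155, 174, 155, 116, 98, 110, 137, 143, 145, 146, 146, 146, 146, 144, 143, 142, 142, 143]
219 [127, 126, 125, 122, 122, 121, 106, 75, 89, 103, 107, 106, 94, 56, 35, 35, 72, 124, 149, 153, 153, 153, 151, 150, 149, 145, 139, 152, 171, 159, 122, 97, 107, 138, 149, 149, 150, 149, 149, 146, 144, 142, 140, 139, 137]
226 [127, 126, 124, 121, 121, 121, 108, 77, 88, 102, 107, 106, 95, 57, 32, 37, 67, 119, 145, 150, 150, 149, 150, 150, 151, 149, 142, 141, 164, 166, 141, 106, 106, 135, 145, 145, 145, 144, 143, 141, 140, 138, 137, 136, 135]
jar 220 [ 0.647 -0.33   0.063]
```

```bash
python3 -c "
from rig import ticket
print(ticket.hand_in())"
```

```text
the job is handed in; nothing more can be done
None
```

The job is handed in: all four cheeses present (two from the mould, two from the board) lay flat in their own pockets just before I closed the drawer. It went to a hard stop, stayed there after I let go, and the jar hasn't moved; no pass/fail result came back.

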